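# Free the keeper of a biscuit-stamp frame and load its stamps

### The job

Make the biscuit-stamp frame ready: with the forked tool (not the fingers) push the upright stub of the spring bar sideways, away from the keeper, so that the bar is compressed and the keeper springs free; then lift the keeper off and lay it flat in the middle of the wash pan. Press every white stamp block on the grey mat fully home in a pocket of its own, its shoulders flush with the frame's top, and lay the forked tool flat back on its cork mat. Leave the jar and the bowl alone.

Things in the scene. Friction and masses are not known exactly. Their poses are not given: they have to be found in the camera images.
- frame: Aluminium biscuit-stamp frame, fixed, 161 x 161 mm, 30 mm high; four square pockets (63 x 63 mm, 25 mm deep, mouths chamfered 3 mm) centred at local x, y = +-37 mm. Origin: centre of its underside, on the table. Its local +y end carries the latch station (local x -20..91, y 80..126 mm), where the spring bar slides along local x between two rails 60 mm high, at y = 95 +-15 mm.
- stub (a point): Top of the spring bar's upright steel stub (10 mm diameter), at frame-local (45, 95, 92) mm at rest; bare from 60 (rail tops) to 92 mm high. Pushing it to the frame's local +x compresses the spring: 3 N at first, 8.5 N at the full 22 mm. After 13 mm the bar's nose is clear of the keeper's tab. It springs back when let go.
- springbar: The spring bar (steel, 12 mm wide, 35 to 43 mm high), origin at frame-local (0, 95, 0) mm at rest; slides along the frame's local x (0 at rest, +22 mm fully compressed). At rest its nose lies over the keeper's tab, reaching 2 mm past the keeper's centre line.
- pocket0 (a point): Centre of the mouth of pocket 0, level with the frame's top (30 mm high). A sprung roller in its outer (local x) wall stops a block that is set in, some 10 to 15 mm proud; it takes about 5 to 20 N downward to press the block home on the floor.
- pocket1 (a point): Centre of the mouth of pocket 1, level with the frame's top (30 mm high). A sprung roller in its outer (local x) wall stops a block that is set in, some 10 to 15 mm proud; it takes about 5 to 20 N downward to press the block home on the floor.
- pocket2 (a point): Centre of the mouth of pocket 2, level with the frame's top (30 mm high). A sprung roller in its outer (local x) wall stops a block that is set in, some 10 to 15 mm proud; it takes about 5 to 20 N downward to press the block home on the floor.
- pocket3 (a point): Centre of the mouth of pocket 3, level with the frame's top (30 mm high). A sprung roller in its outer (local x) wall stops a block that is set in, some 10 to 15 mm proud; it takes about 5 to 20 N downward to press the block home on the floor.
- keeper_c (a point): Centre of the keeper (18 mm above its underside): loose steel bar 150 x 34 x 10 mm, long along its own y, with a black grip rib on top (14 wide, 70 long along y, 26 mm high; 36 mm in all) and a thin tab at each end. It lies across the frame's middle, along the frame's y, covering part of every pocket. About 250 g. Once free it lifts straight up.
- keeper_tab (a point): End of the keeper on the latch side: underside of its tab (20 wide, 30 long, 5 mm thick; 210 mm over both tabs), at keeper-own (0, 95, 0) mm. Held down at 30 mm height by the spring bar's nose, between two cheeks 52 mm high. When the bar is compressed, a sprung ejector lifts this end 15 mm and it stays up, tilted.
- fork_c (a point): Forked tool, lying flat, 169 mm long along its own x; this point is at mid-height (11 mm up). Handle 18 wide, 22 mm high, own x -85..30 mm; then a steel fork 40 wide, 12 mm thick at mid-height, its prongs pointing to own +x (to x = 84 mm), gap 20 mm wide, bottom of the gap at x = 44 mm. About 120 g.
- fork: The same forked tool; origin 11 mm below fork_c, at the underside. At the stub keep its mid-height 66 mm or more above the table, to clear the rails and the keeper's end as it springs up.
- forkmat: Thin cork mat of the forked tool, 240 x 100 mm (long along its own x), 1 mm thin, flat on the table. Origin: its centre.
- pan: Shallow aluminium wash pan, fixed to the table, 270 x 150 mm (long along its own x), 28 mm high, 4 mm walls, floor about 4 mm. Origin: centre of the underside.
- stampmat: Grey silicone mat 250 x 250 mm, 1 mm thin, flat on the table, on which the stamp blocks lie. Origin: its centre.
- block0_c (a point): Stamp block 0 (may be absent): white plastic, 60 x 60 x 25 mm, with a grip rib on top, 14 wide, 36 long along its own y, 26 mm high. All alike; square, so it fits a pocket in any quarter turn. This point is its centre, half-way up the whole 51 mm. Seated flush, this point is 30.5 mm above the table. Weighs about 120 g.
- block1_c (a point): Stamp block 1 (may be absent): white plastic, 60 x 60 x 25 mm, with a grip rib on top, 14 wide, 36 long along its own y, 26 mm high. All alike; square, so it fits a pocket in any quarter turn. This point is its centre, half-way up the whole 51 mm. Seated flush, this point is 30.5 mm above the table. Weighs about 120 g.
- block2_c (a point): Stamp block 2 (may be absent): white plastic, 60 x 60 x 25 mm, with a grip rib on top, 14 wide, 36 long along its own y, 26 mm high. All alike; square, so it fits a pocket in any quarter turn. This point is its centre, half-way up the whole 51 mm. Seated flush, this point is 30.5 mm above the table. Weighs about 120 g.
- block3_c (a point): Stamp block 3 (may be absent): white plastic, 60 x 60 x 25 mm, with a grip rib on top, 14 wide, 36 long along its own y, 26 mm high. All alike; square, so it fits a pocket in any quarter turn. This point is its centre, half-way up the whole 51 mm. Seated flush, this point is 30.5 mm above the table. Weighs about 120 g.
- jar_c (a point): Bystander: storage jar, 76 mm diameter, 90 mm high. Centre.
- bowl_c (a point): Bystander: white bowl, 110 mm across, 50 mm high. Centre.
Mind the look-alikes: they are no part of the job. What is shaped like the part that bears block1_c but orange is not meant. What is shaped like the part that bears block3_c but yellow is not meant.

How it is judged:
By the outcome, as a careful person would: the job done as asked, in the order asked, and still so for the second after the job is handed in, with the robot touching nothing.
Of block0, block1, block2, block3 only 2 to 4 are there at a start; the rules pass over those that are not, and their reading is None.
At some moment in a run one of block0, block1, block2, block3 may be knocked a few centimetres aside while the robot is not near it.
Once in a run the grip may slacken for a moment while it holds something.
It also fails if it takes over 210 s, if anything falls off the work surface, if the arm or the gripper's body presses on something with over 40 N, if the wrist force passes 120 N, or if a joint passes its speed limit or range.

### The arm

A 6-joint arm with a two-finger parallel gripper is mounted at the origin on the work surface. World frame = base frame: x ahead of the robot, y to its left, z up, the work surface at z = 0. Lengths are in m, angles in rad, forces in N, time in s.
With the tool pointing down it reaches from about 0.325 to 1 m from the base axis. Payload 5.1 kg.
Tool frame: the origin (TCP) lies at the very end of the fingers, on their centre line; the grasp point (between the pads) lies 19 mm behind it; x points along the fingers, y is the direction in which the jaws open and shut, and the axes are right-handed (so a half turn about x gives the same grasp; the last joint's range is limited). The gripper opens to 85 mm and grips with 20 to 120 N. Pads are 22 mm wide; open, the fingers measure 114 mm over their backs; the gripper's body (76 mm by 85 mm) begins 54 mm behind the grasp point. The pads swing forward as they close: fully open they stand 13 mm farther back than shut.
Start: joints at [-1.232, 0.124, 1.65, -0, 1.367, -0.083], TCP at [0.266, -0.593, 0.231] pointing down, gripper open.
Joint ranges: [-2.61, 2.61], [-1.02, 2.33], [0.03, 2.71], [-1.35, 4.49], [0.32, 2.68], [-2.91, 2.91]. Speed limits (rad/s): [2.57, 2.57, 3.14, 3.14, 3.14, 3.14].

### API

Orientations are given as a unit quaternion [x, y, z, w].
In Python, from rig import read_state, camera, close_job gives the robot as it stands.
- The arm moves only by the tool play_rows, never from a script. Its argument "deltas" is a list that holds one entry, the list of rows, each a list of 7 numbers: the shift along the world's x, y, z in m, then the turn, a rotation vector about the world's x, y, z in degrees, then the gripper command: -1 is shut, 1 is fully open, values between are in proportion. In form: [[[x, y, z, ax, ay, az, claw], ...]]. A call has exactly 5 rows; each row shifts and turns the commanded pose from where the row before left it; what a row does not reach is not made up. A row lasts 1/8 s, in which the tool goes at most 62.5 mm and 10.7 degrees, less where a joint would pass 70% of its speed; a pose out of reach is approached as far as the arm can. A call with a gripper value outside its range is refused whole. The fingers move at their own pace and stop on an object; "squeeze" is the grip in N (left out, the last holds). Time passes only in rows, so rows that do not move let the fingers close, or fill a call up. It gives the time, the measured TCP pose, the force and the opening at its end, in the units of the state.
- read_state(): the state, without advancing time (a new reading comes with each control period).
- camera(name): name is "scene" or "top" or "wrist"; returns a dict with "color" (480x640x3 uint8, red, green, blue), "z_map" (480x640 float32, m along the optical axis (not along the pixel's ray), 0 where there is no reading), "K" (3x3 intrinsics, pixels), "distortion" ([k1, k2, p1, p2, k3] as OpenCV has them; the pictures are not rectified), "position" and "orientation" of the camera in the world. Camera axes: x right, y down, z forward; pixel columns grow to the right and rows downward; lengths in m; the calibration is good to about 2 mm. A picture is of the moment at which its call begins.
- close_job(): hands the job in, once; it reports no verdict.
The state is a dict: "time": time; "qpos": joint angles; "joint_velocities": joint speeds; "joint_efforts": joint torques, N m; "tool_pos": TCP position; "tcp_rot": TCP orientation; "contact_force": force on the tool from outside, world axes, zero at the start; "moment": the same for the moment, N m; "grip_width": finger opening in m.
Only numpy, scipy, OpenCV 4.12 (cv2) and the standard library are available. Lean on these libraries where they do the work, as an engineer would, in place of code of your own. Each camera call takes 0.05 s, during which the arm holds its last target. There are 200 camera calls.

## Working session

There is one attempt and no reset: what is moved stays moved. The work goes in short steps, Python scripts to look and compute and a tool call to move; the robot and the scene stay as the last step left them, time stands still between calls to the robot, and variables do not carry over. Pictures are saved under pics/ and viewed, about 12 in all and at most 16, crops included, and the job is handed in when it is done.

Besides the shell and the picture viewer there is one more tool, called as name([rows], argument=value, ...), one row to a line, values as JSON. play_rows: Moves the arm, as the interface text tells. Its arguments: {"type":"object","properties":{"deltas":{"type":"array"},"squeeze":{"type":"number"}},"required":["deltas"]}

```bash
ls; mkdir -p pics
cat > h.py <<'E'
import numpy as np, cv2
from rig import read_state, camera
from scipy.spatial.transform import Rotation as R
def snap(name,fn=None):
    c=camera(name)
    if fn: cv2.imwrite('pics/'+fn,c['color'][:,:,::-1])
    np.savez('last_'+name+'.npz',**{k:np.array(v) for k,v in c.items()})
    return c
def load(name): return dict(np.load('last_'+name+'.npz'))
def ray(c,uv):
    p=cv2.undistortPoints(np.array(uv,float).reshape(-1,1,2),np.array(c['K']),np.array(c['distortion'])).reshape(-1,2)
    d=np.c_[p,np.ones(len(p))]
    return np.array(c['position']),R.from_quat(c['orientation']).apply(d)
def onz(c,uv,z):
    o,d=ray(c,uv); return o+d*((z-o[2])/d[:,2])[:,None]
def depthpts(c):
    h,w=c['z_map'].shape; v,u=np.mgrid[:h,:w]
    o,d=ray(c,np.c_[u.ravel(),v.ravel()])
    return (o+d*c['z_map'].reshape(-1,1)).reshape(h,w,3)
E
python3 - <<'E'
from h import *
for n in('scene','top'):
    c=snap(n,n+'0.png'); print(n,c['position'],c['orientation'],c['K'][0][0])
print(read_state())
E
```

```text
pics
scene [ 1.24499692 -0.83177938  0.97078442] [ 0.84424802  0.29536436 -0.1544844  -0.41969006] 528.7327899939825
top [0.35501499 0.07437    1.40555673] [-0.70100158  0.71093623 -0.0398221   0.03975743] 586.3759241624794
{'time': 0.1, 'qpos': array([-1.23161612e+00,  1.24462875e-01,  1.65152463e+00,  1.85208250e-05,
        1.36747145e+00, -8.26063710e-02]), 'joint_velocities': array([ 0.00252491, -0.00104605, -0.0028158 , -0.00140296, -0.00093392,
       -0.00027288]), 'joint_efforts': array([ 1.13789836e-03, -4.24930537e+01, -3.66654754e+01, -1.58302436e-05,
        3.95479059e-03, -1.06692852e-06]), 'tool_pos': array([ 0.26589915, -0.59253656,  0.23016862]), 'tcp_rot': array([-0.69136226, -0.148675  ,  0.69151838, -0.14736453]), 'contact_force': array([-0.4819341 ,  0.31148885, -0.38576964]), 'moment': array([-0.04663553, -0.02828352, -0.03896821]), 'grip_width': 0.08540916622639778}
```

View pics/top0.png

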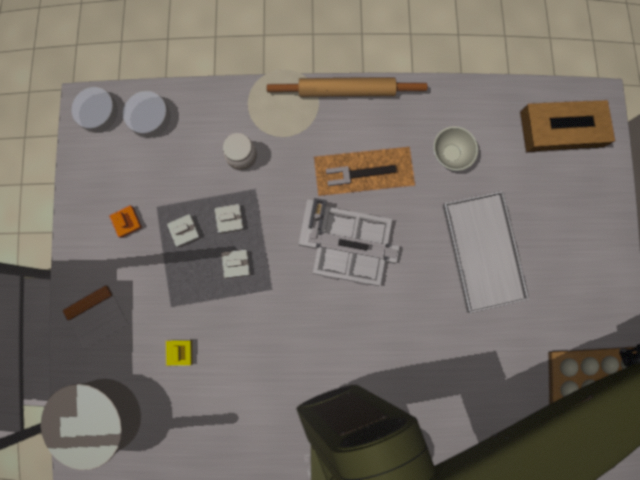

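View pics/scene0.png

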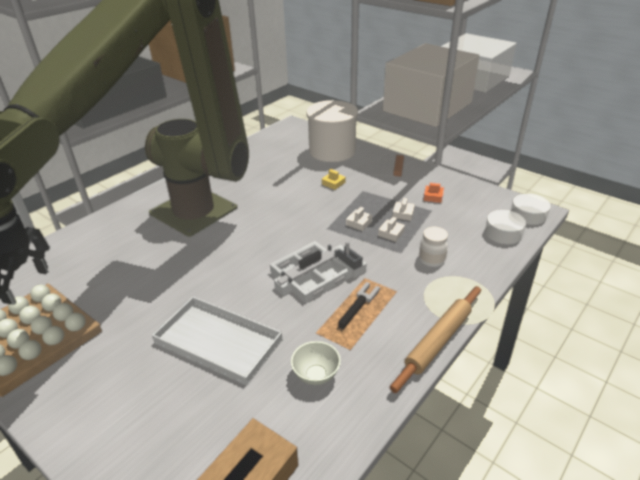

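Run:
```python
from h import *
c=load('top'); P=depthpts(c); col=c['color']
hsv=cv2.cvtColor(col,cv2.COLOR_RGB2HSV)
cr=col[180:300,290:410,::-1]; a=cv2.resize(cr,None,fx=5,fy=5,interpolation=cv2.INTER_CUBIC)
cv2.imwrite('pics/frame_crop.png',a)
def comp(m,lo):
    n,l,s,ce=cv2.connectedComponentsWithStats(m.astype(np.uint8))
    for i in range(1,n):
        if s[i,4]>lo:
            q=P[l==i]; r=cv2.minAreaRect((q[:,:2]*1000).astype(np.float32)); print(s[i],np.round(np.median(q,0),4),np.round(r[0]),np.round(r[1]),round(r[2],1))
z=P[:,:,2]
print('>12mm');comp((z>0.012)&(z<0.2)&(np.arange(480)[:,None]<340),60)
print('>38');comp((z>0.038)&(z<0.2)&(np.arange(480)[:,None]<340),8)
print('cork');comp((hsv[:,:,0]>5)&(hsv[:,:,0]<22)&(hsv[:,:,1]>110)&(z<.03),200)
print('mat');comp((col.max(2)<100)&(hsv[:,:,1]<60)&(np.arange(480)[:,None]<310)&(np.arange(640)>150),60)
```

```text
>12mm
[ 266   77  162   20 2428] [8.909e-01 2.000e-04 3.880e-02] [896.   1.] [ 49. 400.] 0.3
[  71   87   46   45 1552] [0.8518 0.6344 0.0433] [856. 638.] [111. 110.] 19.7
[ 123   91   47   47 1646] [0.8307 0.495  0.0484] [836. 499.] [110. 110.] 13.2
[ 520  100   96   52 4136] [ 0.7882 -0.5422  0.0629] [ 796. -554.] [114. 225.] 4.3
[ 434  126   44   44 1041] [ 0.7466 -0.2697  0.0299] [ 731. -257.] [107. 107.] 42.6
[223 133  34  38 993] [0.7189 0.2577 0.0865] [726. 261.] [74. 73.] 74.0
[326 165  71  21 587] [ 0.682  -0.0216  0.0189] [683. -30.] [ 42. 170.] 8.7
[444 191  85 122 979] [ 0.4837 -0.3338  0.0248] [ 483. -326.] [271. 154.] 11.0
[ 299  198  100   88 3726] [0.5095 0.0171 0.032 ] [506.   5.] [236. 175.] 78.2
[110 205  31  32 619] [0.5681 0.5439 0.0252] [570. 550.] [63. 64.] 25.6
[215 204  28  29 628] [0.5691 0.2899 0.025 ] [572. 292.] [61. 59.] 8.2
[167 214  32  33 635] [0.5431 0.3998 0.0251] [545. 402.] [62. 60.] 23.8
[222 250  27  28 640] [0.461  0.2732 0.0254] [463. 275.] [61. 59.] 6.8
[   0  262   35   78 1892] [0.3777 0.8141 0.0622] [370. 826.] [ 70. 183.] 85.7
[ 63 285  4
[... 1982 characters left out ...]
7.5
[451 150  30  24 133] [ 0.6943 -0.3062 -0.0013] [ 702. -301.] [28. 93.] 35.9
[349 166  46  14 228] [ 0.6811 -0.0531  0.021 ] [681. -55.] [ 17. 112.] 5.8
[ 151  190  120  117 8247] [0.4907 0.3403 0.0006] [502. 279.] [415. 286.] 88.8
[499 194  27 104 151] [ 0.4995 -0.3947  0.0155] [ 498. -396.] [260.   6.] 11.0
[309 198  28  37 535] [0.5699 0.0667 0.0397] [487.  80.] [ 55. 258.] 80.3
[443 205  15  62  81] [ 0.5251 -0.2423  0.0112] [ 424. -119.] [134. 389.] 38.8
[386 221  10  27  80] [ 5.28e-01 -9.98e-02 -1.00e-04] [528. -99.] [14. 70.] 70.2
[338 239  34  12 237] [ 0.4995 -0.0057  0.0643] [449.  38.] [ 68. 189.] 49.1
[382 256   7  29  79] [ 0.4459 -0.0807  0.0009] [441. -83.] [15. 64.] 88.9
```

View pics/frame_crop.png

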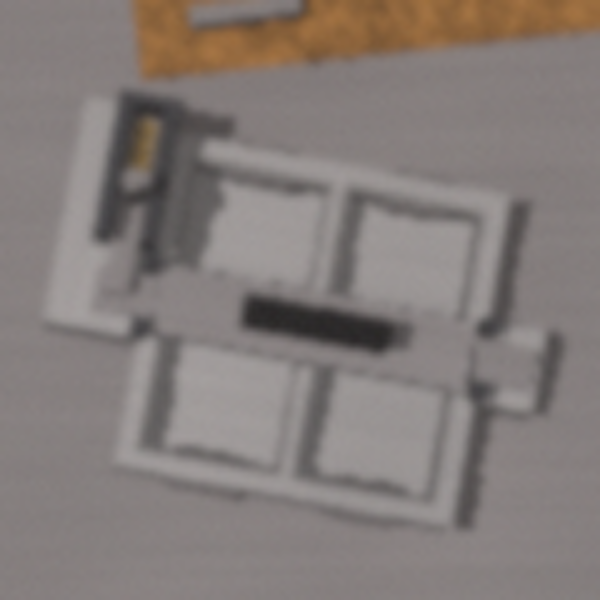

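play_rows([
  [[0.02, 0.038, 0.007, 0, 0, 5, 1], [0.02, 0.038, 0.007, 0, 0, 5, 1], [0.02, 0.038, 0.007, 0, 0, 5, 1], [0.02, 0.038, 0.007, 0, 0, 5, 1], [0.02, 0.038, 0.007, 0, 0, 5, 1]],
], squeeze=60)

```text
time: 0.72
tool_pos: [0.3664, -0.4015, 0.266]
tcp_rot: [-0.643, -0.295, 0.643, -0.295]
contact_force: [-0.7, 0.0, 0.2]
grip_width: 0.0853
```

play_rows([
  [[0.02, 0.038, 0.007, 0, 0, 5, 1], [0.02, 0.038, 0.007, 0, 0, 5, 1], [0.02, 0.038, 0.007, 0, 0, 5, 1], [0.02, 0.038, 0.007, 0, 0, 5, 1], [0.02, 0.038, 0.007, 0, 0, 5, 1]],
])

```text
time: 1.35
tool_pos: [0.4663, -0.2116, 0.301]
tcp_rot: [-0.563, -0.427, 0.564, -0.427]
contact_force: [1.8, 0.7, 0.9]
grip_width: 0.0855
```

play_rows([
  [[0.02, 0.038, 0.007, 0, 0, 5, 1], [0.02, 0.038, 0.007, 0, 0, 5, 1], [0.02, 0.038, 0.007, 0, 0, 5, 1], [0.02, 0.038, 0.007, 0, 0, 5, 1], [0.02, 0.038, 0.007, 0, 0, 4, 1]],
])

```text
time: 1.98
tool_pos: [0.5664, -0.0217, 0.336]
tcp_rot: [0.462, 0.535, -0.463, 0.535]
contact_force: [-0.1, -1.0, -0.1]
grip_width: 0.0857
```

Run:
```python
from h import *
c=snap('wrist','w1.png'); s=read_state()
print(s['tool_pos'],s['qpos'],s['contact_force']); r=R.from_quat(s['tcp_rot']).as_matrix(); print(np.round(r,4),np.degrees(np.arctan2(r[1,1],r[0,1])))
print(c['position'],np.round(R.from_quat(c['orientation']).as_matrix(),3),c['K'])
```

```text
[ 0.56810778 -0.01782892  0.33685605] [-0.12758659 -0.10220981  1.70319231  0.00364044  1.53924212 -0.27775648] [-0.30785296  2.08077238  1.19119622]
[[ 0.0018  0.9888  0.1495]
 [ 0.0034  0.1495 -0.9888]
 [-1.      0.0023 -0.0031]] 8.597456187030474
[0.55703119 0.04299363 0.47897421] [[ 0.989  0.14   0.036]
 [ 0.145 -0.956 -0.256]
 [-0.002  0.259 -0.966]] [[409.78924533   0.         315.4327523 ]
 [  0.         409.78924533 236.51085336]
 [  0.           0.           1.        ]]
```

View pics/w1.png

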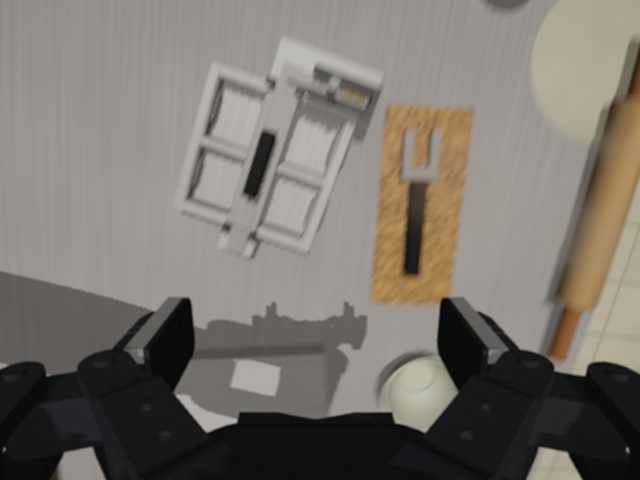

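```bash
cat >> h.py <<'E'
def rect(c,m,z,lo=60):
    n,l,s,ce=cv2.connectedComponentsWithStats(m.astype(np.uint8)); out=[]
    for i in range(1,n):
        if s[i,4]<lo: continue
        v,u=np.where(l==i); q=onz(c,np.c_[u,v],z)[:,:2]*1000
        (x,y),(w,h),a=cv2.minAreaRect(q.astype(np.float32))
        if w<h: a+=90; w,h=h,w
        out.append((s[i,:4].tolist(),round(x,1),round(y,1),round(w,1),round(h,1),round(a%180,1))); print(out[-1])
    return out
E
python3 - <<'E'
from h import *
c=load('wrist'); P=depthpts(c); z=P[:,:,2]; col=c['color']; hsv=cv2.cvtColor(col,cv2.COLOR_RGB2HSV)
reg=np.zeros((480,640),bool); reg[20:290,160:490]=1
dark=reg&(col.max(2)<45)
print('dark z.022 / .066'); rect(c,dark,.022); rect(c,dark,.066)
print('cork'); cork=reg&(hsv[:,:,0]<25)&(hsv[:,:,1]>90); rect(c,cork,.001,1000)
print('fork (depth)'); m=reg&(z>.006)&(z<.03)&(np.arange(640)>395)&(np.arange(640)<450)
q=P[m]; print(np.percentile(q,[1,50,99],axis=0).round(4)); print(cv2.minAreaRect((q[:,:2]*1000).astype(np.float32)))
print('stub'); m=reg&(z>.075)&(z<.12); print(m.sum(),np.round(P[m].mean(0),4), np.argwhere(m).mean(0) if m.sum() else '')
print('frame top'); m=reg&(z>.024)&(z<.034)&(np.arange(640)<370); q=P[m]
# remove latch station by local coords estimate
a=np.radians(-9.8); ex=np.array([np.cos(a),np.sin(a)]); ey=np.array([-ex[1],ex[0]])
o=np.array([.4995,-.0057]); L=np.c_[(q[:,:2]-o)@ex,(q[:,:2]-o)@ey]*1000
k=(np.abs(L[:,1])<86)&(np.abs(L[:,0])<90); r=cv2.minAreaRect((q[k][:,:2]*1000).astype(np.float32)); print(r)
E
```

```text
dark z.022 / .066
([245, 133, 29, 63], 500.3, -6.0, 69.9, 14.3, 78.8)
([405, 220, 15, 53], 687.6, -73.7, 63.1, 15.0, 98.1)
([245, 133, 29, 63], 505.8, -1.3, 63.1, 12.9, 78.8)
([405, 220, 15, 53], 675.0, -62.5, 57.1, 13.5, 98.1)
cork
([373, 107, 99, 183], 691.4, -26.7, 219.7, 97.8, 95.8)
fork (depth)
[[ 0.6535 -0.1115  0.0069]
 [ 0.6831 -0.0133  0.0188]
 [ 0.6979  0.0525  0.0238]]
((682.951171875, -30.629440307617188), (41.071163177490234, 169.07643127441406), 7.570945739746094)
stub
123 [0.5659 0.0796 0.0912] [ 87.41463415 331.7804878 ]
frame top
((502.6087646484375, -6.112373352050781), (172.86285400390625, 162.61122131347656), 78.53421783447266)
```

play_rows([
  [[0.024, -0.0045, -0.03, 0, 0, 0, 1], [0.024, -0.0045, -0.03, 0, 0, 0, 1], [0.024, -0.0045, -0.03, 0, 0, 0, 1], [0.024, -0.0045, -0.03, 0, 0, 0, 1], [0.023, -0.0045, -0.03, 0, 0, -0.6, 1]],
])

```text
time: 2.65
tool_pos: [0.6854, -0.0458, 0.1846]
tcp_rot: [0.466, 0.532, -0.466, 0.531]
contact_force: [0.7, 0.2, -0.0]
grip_width: 0.0856
```

play_rows([
  [[0, 0, -0.04, 0, 0, 0, 1], [0, 0, -0.04, 0, 0, 0, 1], [0, 0, -0.03, 0, 0, 0, 1], [0, 0, -0.02, 0, 0, 0, 1], [0, 0, 0, 0, 0, 0, 1]],
])

```text
time: 3.28
tool_pos: [0.6836, -0.0455, 0.0541]
tcp_rot: [0.465, 0.533, -0.467, 0.531]
contact_force: [-0.1, 0.7, -0.5]
grip_width: 0.0852
```

Run:
```python
from h import *
c=snap('wrist','w2.png'); s=read_state()
r=R.from_quat(s['tcp_rot']).as_matrix(); print(s['tool_pos'],np.degrees(np.arctan2(r[1,1],r[0,1])),s['contact_force'])
```

```text
[ 0.68491002 -0.04557165  0.05608426] 7.563166239724647 [ 0.36921833 -0.42215057  0.07558624]
```

View pics/w2.png

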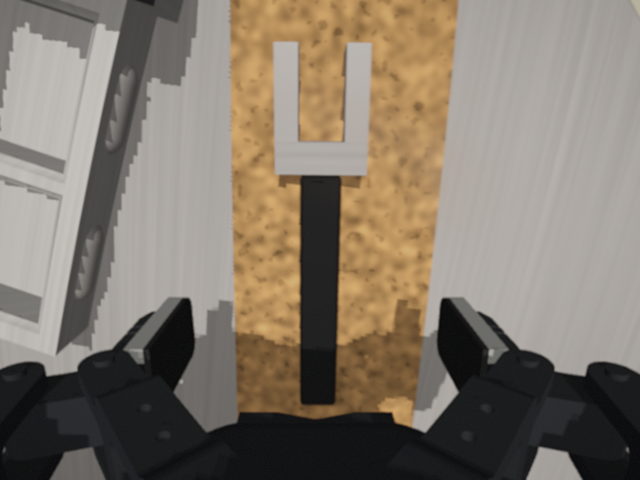

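play_rows([
  [[0, 0, -0.025, 0, 0, 0, 1], [0, 0, -0.015, 0, 0, 0, 1], [0, 0, -0.008, 0, 0, 0, 1], [0, 0, 0, 0, 0, 0, 1], [0, 0, 0, 0, 0, 0, -1]],
], squeeze=80)

```text
time: 3.95
tool_pos: [0.6858, -0.0456, 0.0093]
tcp_rot: [0.466, 0.531, -0.466, 0.532]
contact_force: [0.3, 0.1, -0.2]
grip_width: 0.07
```

play_rows([
  [[0, 0, 0, 0, 0, 0, -1], [0, 0, 0, 0, 0, 0, -1], [0, 0, 0, 0, 0, 0, -1], [0, 0, 0, 0, 0, 0, -1], [0, 0, 0, 0, 0, 0, -1]],
])

```text
time: 4.58
tool_pos: [0.6856, -0.0456, 0.009]
tcp_rot: [0.466, 0.532, -0.466, 0.532]
contact_force: [0.2, -0.2, 2.7]
grip_width: 0.0158
```

play_rows([
  [[0, 0, 0.02, 0, 0, 0, -1], [0, 0, 0.03, 0, 0, 0, -1], [0, 0, 0.04, 0, 0, 0, -1], [0, 0, 0.03, 0, 0, 0, -1], [0, 0, 0.02, 0, 0, 0, -1]],
])

```text
time: 5.2
tool_pos: [0.6855, -0.0456, 0.151]
tcp_rot: [0.466, 0.531, -0.465, 0.533]
contact_force: [-0.4, 0.2, -1.6]
grip_width: 0.0159
```

play_rows([
  [[-0.0215, 0.0135, 0, 0, 0, -9.9, -1], [-0.0215, 0.0135, 0, 0, 0, -9.9, -1], [-0.0215, 0.0135, 0, 0, 0, -9.9, -1], [-0.0215, 0.0135, 0, 0, 0, -9.9, -1], [-0.0215, 0.0135, 0, 0, 0, -9.9, -1]],
])

```text
time: 5.82
tool_pos: [0.5762, 0.0224, 0.1479]
tcp_rot: [-0.646, -0.286, 0.647, -0.286]
contact_force: [-0.9, 0.1, -0.4]
grip_width: 0.0155
```

play_rows([
  [[-0.0215, 0.0135, 0, 0, 0, -9.9, -1], [-0.0215, 0.0135, 0, 0, 0, -9.9, -1], [-0.0215, 0.0135, 0, 0, 0, -9.9, -1], [-0.0215, 0.0135, 0, 0, 0, -9.9, -1], [-0.0215, 0.0135, 0, 0, 0, -9.9, -1]],
])

```text
time: 6.45
tool_pos: [0.4687, 0.0898, 0.148]
tcp_rot: [-0.707, 0.011, 0.707, 0.011]
contact_force: [0.4, 0.3, -1.6]
grip_width: 0.0162
```

play_rows([
  [[-0.0215, 0.0135, 0, 0, 0, -9.9, -1], [0, 0, -0.01, 0, 0, 0, -1], [0, 0, -0.01, 0, 0, 0, -1], [0, 0, -0.01, 0, 0, 0, -1], [0, 0, 0, 0, 0, 0, -1]],
])

```text
time: 7.08
tool_pos: [0.448, 0.1025, 0.1167]
tcp_rot: [-0.703, 0.07, 0.705, 0.07]
contact_force: [-1.6, 0.0, -0.5]
grip_width: 0.0155
```

```bash
cat >> h.py <<'E'
def pose():
    s=read_state(); r=R.from_quat(s['tcp_rot']).as_matrix()
    print('TCP',s['tool_pos'].round(4),'yaw',np.degrees(np.arctan2(r[1,1],r[0,1])).round(1),'F',s['contact_force'].round(1),'w',round(s['grip_width'],4),'q6',round(s['qpos'][5],2),'t',s['time'])
    return s
E
python3 - <<'E'
from h import *
c=snap('wrist','w3.png'); pose()
E
```

```text
TCP [0.4484 0.1026 0.1175] yaw -101.3 F [-0.1  0.5 -0.9] w 0.0159 q6 1.88 t 7.125
```

View pics/w3.png

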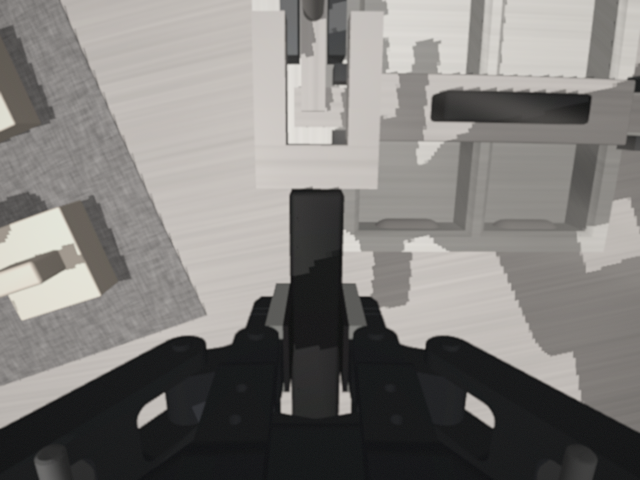

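Run:
```python
from h import *
c=load('wrist'); P=depthpts(c); z=P[:,:,2]
def loc(p): 
    a=np.radians(-11.2); ex=np.array([np.cos(a),np.sin(a)]); ey=np.array([-ex[1],ex[0]]); d=p[...,:2]*1000-[503.5,-4.9]; return np.c_[d@ex,d@ey,p[...,2]*1000].round(1)
print(loc(np.array([P[v,u] for v,u in [(3,314),(8,310),(8,318),(14,314),(60,265),(60,365),(165,280),(165,350),(140,317),(150,317),(170,317),(250,315),(14,270),(14,366)]])))
m=(z>.088)&(z<.096)&(np.arange(480)[:,None]<30)&(np.abs(np.arange(640)-314)<20); print(m.sum(), loc(P[m]).mean(0) if m.sum() else '')
r=cv2.minAreaRect; rib=(np.max(c['color'],2)<50); rib[:80]=0; rib[130:]=0; rib[:,:420]=0; rib[:,600:]=0; rect(c,rib,.066)
```

```text
[[ 39.5  94.7  75.9]
 [ 39.8  96.5  67.6]
 [ 39.8  93.   67.3]
 [ 39.8  94.8  57.4]
 [ 10.3 109.8 124.8]
 [ 10.1  79.  125.3]
 [-21.9 105.9 125.1]
 [-22.   83.1 125. ]
 [-17.3  93.4  28.6]
 [-17.1  93.8 125.7]
 [-23.6  93.8 125.4]
 [-49.2  94.6 130.4]
 [ 23.5 107.9 124.8]
 [ 23.4  79.  124.9]]
0 
([518, 93, 73, 29], 504.5, -22.5, 36.3, 10.9, 60.6)
([432, 96, 57, 25], 503.5, 24.9, 27.7, 9.5, 56.3)
```

play_rows([
  [[0, 0, -0.015, 0, 0, 0, -1], [0, 0, -0.015, 0, 0, 0, -1], [0, 0, -0.01, 0, 0, 0, -1], [0, 0, -0.005, 0, 0, 0, -1], [0.0123, -0.0024, 0, 0, 0, 0, -1]],
], squeeze=100)

```text
time: 7.75
tool_pos: [0.4605, 0.1006, 0.0727]
tcp_rot: [-0.703, 0.07, 0.704, 0.07]
contact_force: [1.1, -0.3, -0.7]
grip_width: 0.0154
```

play_rows([
  [[0.0123, -0.0024, 0, 0, 0, 0, -1], [0.0123, -0.0024, 0, 0, 0, 0, -1], [0.0123, -0.0024, 0, 0, 0, 0, -1], [0.0049, -0.001, 0, 0, 0, 0, -1], [0.0049, -0.001, 0, 0, 0, 0, -1]],
])

```text
time: 8.38
tool_pos: [0.5063, 0.0916, 0.0729]
tcp_rot: [-0.702, 0.07, 0.705, 0.07]
contact_force: [-6.7, 1.6, 2.4]
grip_width: 0.015
```

play_rows([
  [[0.0049, -0.001, 0, 0, 0, 0, -1], [0.0049, -0.001, 0, 0, 0, 0, -1], [0.0049, -0.001, 0, 0, 0, 0, -1], [0, 0, 0, 0, 0, 0, -1], [0, 0, 0, 0, 0, 0, -1]],
])

```text
time: 9.0
tool_pos: [0.52, 0.0888, 0.0725]
tcp_rot: [-0.702, 0.07, 0.706, 0.07]
contact_force: [-7.8, 2.8, 2.2]
grip_width: 0.0149
```

Run:
```python
from h import *
c=snap('wrist','w4.png'); pose()
```

```text
TCP [0.52   0.0888 0.0725] yaw -101.3 F [-7.9  2.6  2.5] w 0.0154 q6 1.83 t 9.05
```

View pics/w4.png

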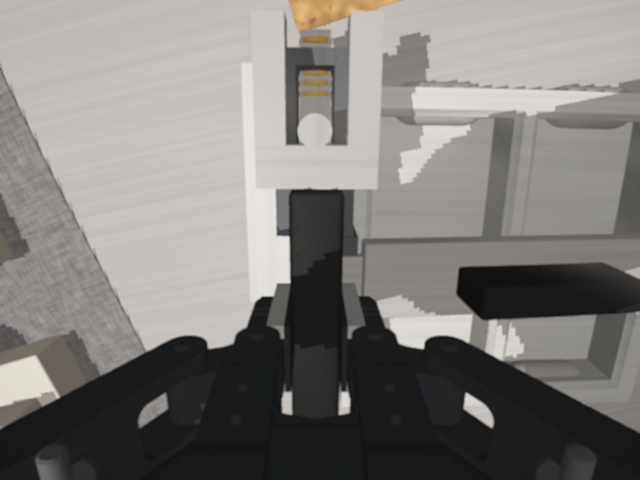

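play_rows([
  [[-0.0049, 0.001, 0, 0, 0, 0, -1], [-0.0098, 0.0019, 0, 0, 0, 0, -1], [-0.0147, 0.0029, 0, 0, 0, 0, -1], [-0.0196, 0.0039, 0, 0, 0, 0, -1], [-0.0196, 0.0039, 0, 0, 0, 0, -1]],
], squeeze=80)

```text
time: 9.68
tool_pos: [0.4532, 0.102, 0.0735]
tcp_rot: [0.704, -0.07, -0.703, -0.07]
contact_force: [-0.3, 0.3, -0.3]
grip_width: 0.015
```

play_rows([
  [[-0.0049, 0.001, 0.01, 0, 0, 0, -1], [0, 0, 0.03, 0, 0, 0, -1], [0, 0, 0.03, 0, 0, 0, -1], [0, 0, 0.015, 0, 0, 0, -1], [0, 0, 0, 0, 0, 0, -1]],
])

```text
time: 10.3
tool_pos: [0.45, 0.103, 0.16]
tcp_rot: [0.705, -0.07, -0.702, -0.07]
contact_force: [0.6, 0.5, -1.6]
grip_width: 0.015
```

```bash
cat >> h.py <<'E'
A=np.radians(-11.2); EX=np.array([np.cos(A),np.sin(A)]); EY=np.array([-EX[1],EX[0]]); O=np.array([503.5,-4.9])
def loc(p):
    p=np.atleast_2d(p); d=p[:,:2]*1000-O; return np.c_[d@EX,d@EY,p[:,2]*1000].round(1)
def wld(x,y): return (O+x*EX+y*EY).round(1)
E
python3 - <<'E'
from h import *
pose(); c=snap('wrist','w5.png'); 
for n in ('top','wrist'):
    c=snap(n); P=depthpts(c).reshape(-1,3); L=loc(P)
    for y0,y1 in ((-60,-50),(-40,-36),(50,60),(62,72),(85,100)):
        k=(np.abs(L[:,0])<(5))&(L[:,1]>y0)&(L[:,1]<y1)&(L[:,2]<90); 
        if k.sum()>2: print(n,y0,k.sum(),np.median(L[k],0))
    k=(np.abs(L[:,0]-45)<14)&(np.abs(L[:,1]-95)<9)&(L[:,2]>65)&(L[:,2]<100); print('stub',k.sum(),L[k].mean(0))
    k=(np.abs(L[:,0])<14)&(np.abs(L[:,1])<45)&(L[:,2]>56)&(L[:,2]<90); print('rib',k.sum(), L[k].mean(0),np.percentile(L[k],[2,98],axis=0).round(1))
E
```

```text
TCP [0.45  0.103 0.16 ] yaw -101.3 F [ 0.6  0.5 -1.6] w 0.015 q6 1.88 t 10.3
top -60 19 [ -0.3 -54.5  42.7]
top -40 4 [ -3.   -37.45  57.45]
top 62 3 [-0.7 69.  53.7]
stub 24 [41.3625     94.9625     84.83333333]
rib 211 [-3.59620853 -0.80995261 71.51800948] [[-10.1 -34.9  57.9]
 [  4.3  32.6  79.3]]
wrist -60 200 [  0.   -55.65  43.85]
wrist -40 7 [ -1.3 -36.4  70.1]
wrist 50 222 [ 0.3 53.7 52.4]
wrist 85 449 [-0.1 92.5 50.6]
stub 586 [42.82764505 95.2056314  87.21228669]
rib 3563 [-0.87420713  2.18010104 73.23306203] [[ -7.6 -34.4  61. ]
 [  5.9  33.8  77.1]]
```

play_rows([
  [[0.0214, -0.0135, 0, 0, 0, 9.9, -1], [0.0214, -0.0135, 0, 0, 0, 9.9, -1], [0.0214, -0.0135, 0, 0, 0, 9.9, -1], [0.0214, -0.0135, 0, 0, 0, 9.9, -1], [0.0214, -0.0135, 0, 0, 0, 9.9, -1]],
])

```text
time: 11.08
tool_pos: [0.5555, 0.035, 0.1563]
tcp_rot: [-0.667, -0.233, 0.669, -0.233]
contact_force: [-1.0, -0.3, -0.1]
grip_width: 0.0152
```

play_rows([
  [[0.0214, -0.0135, 0, 0, 0, 9.9, -1], [0.0214, -0.0135, 0, 0, 0, 9.9, -1], [0.0214, -0.0135, 0, 0, 0, 9.9, -1], [0.0214, -0.0135, 0, 0, 0, 9.9, -1], [0.0214, -0.0135, 0, 0, 0, 9.9, -1]],
])

```text
time: 11.7
tool_pos: [0.6626, -0.0324, 0.1559]
tcp_rot: [-0.508, -0.492, 0.509, -0.49]
contact_force: [0.7, -0.3, -1.5]
grip_width: 0.0148
```

play_rows([
  [[0.0214, -0.0135, 0, 0, 0, 9.9, -1], [0, 0, -0.03, 0, 0, 0, -1], [0, 0, -0.03, 0, 0, 0, -1], [0, 0, -0.03, 0, 0, 0, -1], [0, 0, 0, 0, 0, 0, -1]],
])

```text
time: 12.32
tool_pos: [0.6806, -0.0451, 0.0627]
tcp_rot: [0.464, 0.535, -0.468, 0.529]
contact_force: [-0.4, 0.2, -1.7]
grip_width: 0.0148
```

Run:
```python
from h import *
s=pose(); c=snap('wrist'); P=depthpts(c)
# fork head & handle heights, position
m=np.zeros((480,640),bool); m[5:420,230:420]=1; m&=(P[:,:,2]>.04); q=P[m]; d=(q[:,:2]-s['tool_pos'][:2])
a=np.radians(97.6); u=d@[np.cos(a),np.sin(a)]*1000; w=d@[-np.sin(a),np.cos(a)]*1000
for lo in range(0,105,10):
    k=(u>lo)&(u<lo+10)&(abs(w)<22)
    if k.sum(): print(lo,k.sum(),np.median(q[k,2]).round(4),np.percentile(w[k],[2,98]).round(1))
print(u[abs(w)<25].max())
```

```text
TCP [ 0.6806 -0.0451  0.0627] yaw 7.6 F [-0.4  0.2 -1.7] w 0.0148 q6 -0.28 t 12.325
0 3818 0.0852 [-20.4  20.2]
10 12779 0.1204 [-20.3  18.7]
20 1532 0.076 [-8.6  8.5]
30 1633 0.076 [-8.8  8.3]
40 2630 0.0717 [-18.9  18.3]
50 3850 0.0711 [-19.5  19. ]
60 2512 0.0712 [-19.9  19.3]
70 2253 0.0711 [-19.7  19.3]
80 2324 0.0711 [-19.9  19.2]
90 2396 0.0711 [-20.   19.2]
100 2 0.0698 [-10.  17.]
100.0313618089028
```

play_rows([
  [[0, 0, -0.025, 0, 0, 0, -1], [0, 0, -0.017, 0, 0, 0, -1], [0, 0, -0.008, 0, 0, 0, -1], [0, 0, 0, 0, 0, 0, -1], [0, 0, 0, 0, 0, 0, -1]],
])

```text
time: 13.0
tool_pos: [0.6849, -0.0456, 0.0193]
tcp_rot: [0.466, 0.531, -0.466, 0.532]
contact_force: [0.4, -0.8, -1.0]
grip_width: 0.0153
```

Run:
```python
from h import *
pose()
```

```text
TCP [ 0.6849 -0.0456  0.0193] yaw 7.6 F [ 0.4 -0.8 -1. ] w 0.0153 q6 -0.28 t 13.0
```

play_rows([
  [[0, 0, -0.005, 0, 0, 0, -1], [0, 0, -0.004, 0, 0, 0, -1], [0, 0, 0, 0, 0, 0, -1], [0, 0, 0, 0, 0, 0, 0], [0, 0, 0, 0, 0, 0, 1]],
])

```text
time: 13.62
tool_pos: [0.6843, -0.0455, 0.0095]
tcp_rot: [0.466, 0.532, -0.466, 0.532]
contact_force: [0.3, -0.4, 0.6]
grip_width: 0.0509
```

play_rows([
  [[0, 0, 0, 0, 0, 0, 1], [0, 0, 0, 0, 0, 0, 1], [0, 0, 0.02, 0, 0, 0, 1], [0, 0, 0.05, 0, 0, 0, 1], [0, 0, 0.05, 0, 0, 0, 1]],
])

```text
time: 14.25
tool_pos: [0.6842, -0.0455, 0.1319]
tcp_rot: [0.466, 0.532, -0.466, 0.532]
contact_force: [0.6, 0.2, -0.3]
grip_width: 0.0853
```

play_rows([
  [[-0.0363, 0.0081, 0, 0, 0, -3.8, 1], [-0.0363, 0.0081, 0, 0, 0, -3.8, 1], [-0.0363, 0.0081, 0, 0, 0, -3.8, 1], [-0.0363, 0.0081, 0, 0, 0, -3.8, 1], [-0.0363, 0.0081, 0, 0, 0, -3.6, 1]],
])

```text
time: 14.88
tool_pos: [0.502, -0.0049, 0.131]
tcp_rot: [0.548, 0.448, -0.546, 0.449]
contact_force: [0.1, 0.0, -0.5]
grip_width: 0.0853
```

play_rows([
  [[0, 0, 0, 0, 0, 0, 1], [0, 0, 0, 4.0, -0.8, 0, 1], [0, 0, -0.02, 0, 0, 0, 1], [0, 0, 0, 0, 0, 0, 1], [0, 0, 0, 0, 0, 0, 1]],
])

```text
time: 15.5
tool_pos: [0.5036, -0.0052, 0.1104]
tcp_rot: [0.566, 0.464, -0.526, 0.433]
contact_force: [0.1, -0.3, 0.7]
grip_width: 0.0854
```

Run:
```python
from h import *
s=pose(); print(loc(s['tool_pos'])); c=snap('wrist','w6.png'); P=depthpts(c).reshape(-1,3);L=loc(P)
k=(np.abs(L[:,0])<14)&(np.abs(L[:,1])<45)&(L[:,2]>58)&(L[:,2]<82); print('rib',k.sum(), L[k].mean(0),np.percentile(L[k],[2,98],axis=0).round(1))
c=snap('top','t6.png'); col=c['color']; P=depthpts(c)
m=(P[:,:,2]>.006)&(P[:,:,2]<.03)&(np.arange(480)[:,None]<195)&(np.arange(480)[:,None]>150)&(np.arange(640)>316)&(np.arange(640)<412); rect(c,m,.015)
```

```text
TCP [ 0.5036 -0.0052  0.1104] yaw -11.2 F [ 0.1 -0.3  0.7] w 0.0854 q6 0.01 t 15.5
[[  0.2  -0.2 110.4]]
rib 4320 [-0.65078704  1.74791667 73.77881944] [[ -7.4 -34.5  66.3]
 [  6.   33.5  77.1]]
([326, 165, 71, 21], 681.2, -30.0, 169.8, 45.2, 97.6)
```

View pics/t6.png

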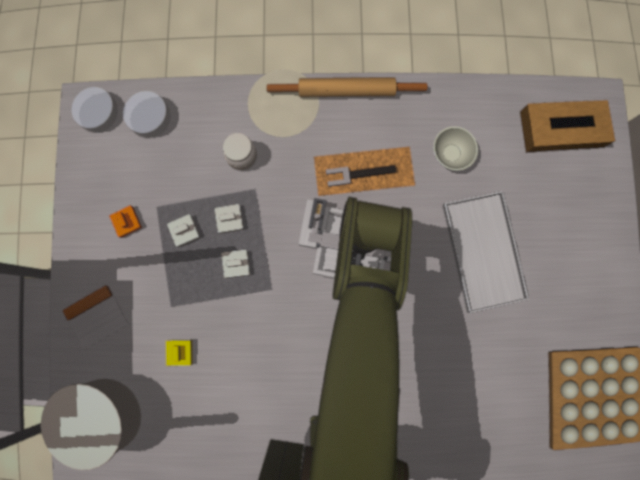

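play_rows([
  [[0, 0, -0.02, 0, 0, 0, 1], [0, 0, -0.02, 0, 0, 0, 1], [0, 0, -0.012, 0, 0, 0, 1], [0, 0, -0.005, 0, 0, 0, 1], [0, 0, 0, 0, 0, 0, -1]],
], squeeze=100)

```text
time: 16.23
tool_pos: [0.5029, -0.005, 0.0525]
tcp_rot: [0.566, 0.464, -0.527, 0.432]
contact_force: [-0.7, 0.6, -0.1]
grip_width: 0.0699
```

play_rows([
  [[0, 0, 0, 0, 0, 0, -1], [0, 0, 0, 0, 0, 0, -1], [0, 0, 0, 0, 0, 0, -1], [0, 0, 0, 0, 0, 0, -1], [0, 0, 0, 0, 0, 0, -1]],
])

```text
time: 16.85
tool_pos: [0.503, -0.0051, 0.0529]
tcp_rot: [0.566, 0.464, -0.527, 0.432]
contact_force: [-1.7, 0.8, 5.2]
grip_width: 0.012
```

play_rows([
  [[0, 0, 0.01, 0, 0, 0, -1], [0, 0, 0.02, 0, 0, 0, -1], [0, 0, 0.03, 0, 0, 0, -1], [0, 0, 0.03, 0, 0, 0, -1], [0, 0, 0.01, 0, 0, 0, -1]],
])

```text
time: 17.48
tool_pos: [0.5035, -0.0052, 0.1541]
tcp_rot: [0.566, 0.464, -0.526, 0.433]
contact_force: [0.4, -0.4, -2.9]
grip_width: 0.0121
```

Run:
```python
from h import *
pose(); c=snap('wrist','w7.png')
```

```text
TCP [ 0.5035 -0.0052  0.1541] yaw -11.2 F [ 0.4 -0.4 -2.9] w 0.0121 q6 0.01 t 17.475
```

View pics/w7.png

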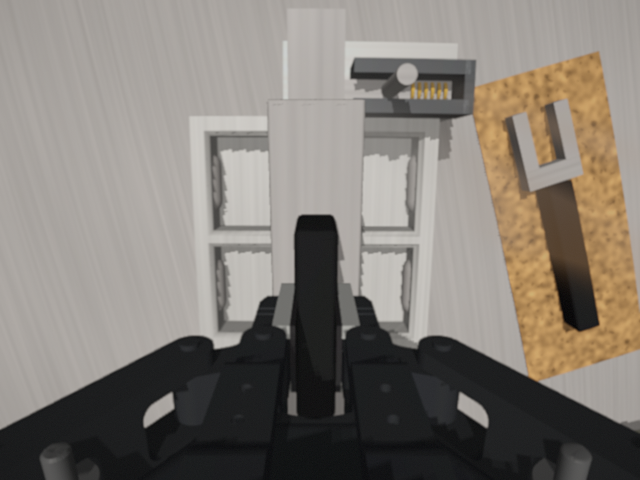

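play_rows([
  [[0, 0, 0, -4.0, 0.8, 0, -1], [-0.002, -0.032, 0, 0, 0, -6.8, -1], [-0.002, -0.032, 0, 0, 0, -6.8, -1], [-0.002, -0.032, 0, 0, 0, -6.8, -1], [-0.002, -0.032, 0, 0, 0, -6.8, -1]],
])

```text
time: 18.15
tool_pos: [0.4935, -0.1336, 0.1503]
tcp_rot: [-0.637, -0.307, 0.638, -0.306]
contact_force: [1.2, 1.1, -2.7]
grip_width: 0.012
```

play_rows([
  [[-0.002, -0.032, 0, 0, 0, -6.8, -1], [-0.002, -0.032, 0, 0, 0, -6.8, -1], [-0.002, -0.032, 0, 0, 0, -6.8, -1], [-0.002, -0.032, 0, 0, 0, -6.8, -1], [-0.002, -0.032, 0, 0, 0, -6.8, -1]],
])

```text
time: 18.77
tool_pos: [0.4836, -0.2934, 0.1501]
tcp_rot: [-0.698, -0.107, 0.7, -0.106]
contact_force: [-0.0, -0.3, -3.0]
grip_width: 0.0119
```

play_rows([
  [[-0.002, -0.032, 0, 0, 0, -6.8, -1], [0, 0, 0, 0, 0, 0, -1], [0, 0, 0, 0, 0, 0, -1], [0, 0, 0, 0, 0, 0, -1], [0, 0, 0, 0, 0, 0, -1]],
])

```text
time: 19.4
tool_pos: [0.4828, -0.3242, 0.1522]
tcp_rot: [-0.704, -0.067, 0.704, -0.067]
contact_force: [-0.2, 0.5, -3.1]
grip_width: 0.0115
```

Run:
```python
from h import *
s=pose(); c=snap('wrist','w8.png'); P=depthpts(c); z=P[:,:,2]
q=P[(z>.02)&(z<.034)][:,:2]*1000; r=cv2.minAreaRect(q.astype(np.float32)); print('rim',len(q),r)
a=np.radians(11.1); e=np.array([np.cos(a),np.sin(a)]); f=np.array([-e[1],e[0]]); d=P-s['tool_pos']; u=d[:,:,:2]@e*1000; w=d[:,:,:2]@f*1000
for lo in range(0,115,10):
    k=(u>lo)&(u<lo+10)&(abs(w)<25)&(z>.11)
    if k.sum(): print(lo,np.median(z[k]).round(4),np.percentile(w[k],[2,98]).round(1))
t=snap('top'); P=depthpts(t); z=P[:,:,2]; m=(z>.015)&(z<.034)&(np.arange(640)>430)&(np.arange(640)<540)&(np.arange(480)[:,None]>185)&(np.arange(480)[:,None]<320)
q=P[m]; print(cv2.minAreaRect((q[:,:2]*1000).astype(np.float32)))
```

```text
TCP [ 0.4828 -0.3242  0.1522] yaw -79.2 F [-0.2  0.5 -3.1] w 0.0115 q6 0.7 t 19.4
rim 8678 ((491.31683349609375, -251.38818359375), (231.36093139648438, 297.1252136230469), 10.821258544921875)
0 0.1793 [-24.4  24.4]
10 0.2336 [-19.3  19. ]
20 0.1731 [-17.   17.5]
30 0.1481 [-16.3  15.7]
40 0.1476 [-16.7  15.9]
50 0.1477 [-16.7  15.8]
60 0.1481 [-16.5  15.5]
70 0.1473 [-16.5  15.4]
80 0.1429 [-10.4   8.9]
90 0.143 [-10.3   9. ]
100 0.1431 [-10.2   8.9]
((494.8289794921875, -323.10589599609375), (247.85401916503906, 151.45748901367188), 10.513572692871094)
```

View pics/w8.png

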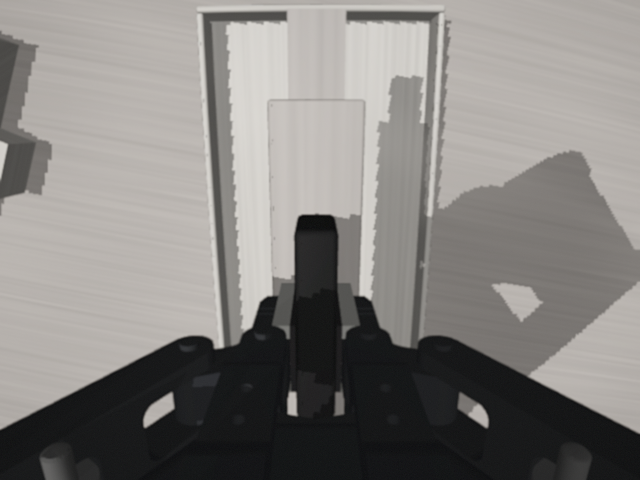

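Run:
```python
from h import *
c=load('wrist'); a=np.radians(10.8); e=np.array([np.cos(a),np.sin(a)]); f=np.array([-e[1],e[0]])
p=onz(c,[(199,8),(444,8),(222,346),(418,346)],.028)[:,:2]*1000; print(p)
m=(p[0]+p[1])/2; print('far edge centre',m,'width',np.linalg.norm(p[0]-p[1]),'centre',m-135*e, 'dir',np.degrees(np.arctan2(*(p[0]-p[1])[::-1]))-90)
```

```text
[[ 602.664952   -230.13014679]
 [ 630.47078002 -374.53366022]
 [ 381.76584846 -273.80694876]
 [ 408.81673736 -415.0512251 ]]
far edge centre [ 616.56786601 -302.3319035 ] width 147.0562435306107 centre [ 483.95908716 -327.62838097] dir 10.899270924913026
```

play_rows([
  [[0.001, -0.0025, -0.03, 0, 0, 0, -1], [0, 0, -0.04, 0, 0, 0, -1], [0, 0, -0.03, 0, 0, 0, -1], [0, 0, -0.02, 0, 0, 0, -1], [0, 0, -0.008, 0, 0, 0, -1]],
])

```text
time: 20.12
tool_pos: [0.4834, -0.3271, 0.0233]
tcp_rot: [-0.704, -0.067, 0.704, -0.066]
contact_force: [0.2, -0.2, -2.5]
grip_width: 0.012
```

play_rows([
  [[0, 0, -0.003, 0, 0, 0, -1], [0, 0, 0, 0, 0, 0, -1], [0, 0, 0, 0, 0, 0, -1], [0, 0, 0, 0, 0, 0, -1], [0, 0, 0, 0, 0, 0, -1]],
])

```text
time: 20.75
tool_pos: [0.4838, -0.3277, 0.0217]
tcp_rot: [0.704, 0.066, -0.704, 0.066]
contact_force: [-0.2, -0.2, -3.3]
grip_width: 0.0117
```

play_rows([
  [[0, 0, -0.0015, 0, 0, 0, -1], [0, 0, -0.001, 0, 0, 0, -1], [0, 0, 0, 0, 0, 0, -1], [0, 0, 0, 0, 0, 0, 0], [0, 0, 0, 0, 0, 0, 0]],
])

```text
time: 21.38
tool_pos: [0.4838, -0.3277, 0.0189]
tcp_rot: [0.704, 0.066, -0.704, 0.066]
contact_force: [0.0, -0.4, 0.2]
grip_width: 0.0426
```

play_rows([
  [[0, 0, 0, 0, 0, 0, 0], [0, 0, 0.02, 0, 0, 0, 0], [0, 0, 0.05, 0, 0, 0, 0], [0, 0, 0.05, 0, 0, 0, 0], [0, 0, 0.02, 0, 0, 0, 0]],
])

```text
time: 22.0
tool_pos: [0.4855, -0.329, 0.1646]
tcp_rot: [0.706, 0.064, -0.702, 0.068]
contact_force: [-0.3, -0.1, -0.7]
grip_width: 0.043
```

Run:
```python
from h import *
s=pose(); c=snap('wrist'); P=depthpts(c); z=P[:,:,2]
a=np.radians(10.9); e=np.array([np.cos(a),np.sin(a)]); f=np.array([-e[1],e[0]]); d=P[:,:,:2]*1000-[484,-327]; u=d@e; w=d@f
for lo in range(-100,125,10):
    k=(u>lo)&(u<lo+10)&(abs(w)<30)&(z>.008)&(z<.05)
    if k.sum(): print(lo,k.sum(),np.median(z[k]).round(4),np.percentile(w[k],[2,98]).round(1), u[k].max().round(1))
```

```text
TCP [ 0.4855 -0.329   0.1646] yaw -79.2 F [-0.3 -0.1 -0.7] w 0.043 q6 0.7 t 22.0
-100 272 0.0096 [-9.9  9.5] -90.0
-90 287 0.0096 [-9.9  9.3] -80.0
-80 331 0.0144 [-16.   15.6] -70.0
-70 521 0.0145 [-16.7  15.5] -60.0
-60 530 0.0145 [-17.3  15.7] -50.0
-50 445 0.0145 [-17.2  16.2] -40.0
-40 429 0.0148 [-17.1  16.1] -30.0
-30 590 0.0158 [-16.5  15.3] -20.0
-20 606 0.0158 [-16.9  15.6] -10.0
-10 633 0.0158 [-17.1  15.1] -0.0
0 658 0.0153 [-16.8  15.5] 10.0
10 648 0.0155 [-17.3  15.4] 20.0
20 677 0.0156 [-16.7  15.4] 30.0
30 762 0.0148 [-17.2  14.9] 40.0
40 711 0.0144 [-17.6  14.8] 50.0
50 687 0.0143 [-17.3  15.3] 59.6
60 731 0.0143 [-17.3  15.2] 69.8
70 521 0.0134 [-16.8  14.9] 80.0
80 418 0.0094 [-10.8   8.7] 89.5
90 423 0.0094 [-10.7   8.6] 100.0
100 189 0.0094 [-10.7   8.5] 104.1
```

play_rows([
  [[0.002, 0.038, 0.011, 0, 0, 5.3, 1], [0.002, 0.038, 0.011, 0, 0, 5.3, 1], [0.002, 0.038, 0.011, 0, 0, 5.3, 1], [0.002, 0.038, 0.011, 0, 0, 5.3, 1], [0.002, 0.038, 0.011, 0, 0, 5.3, 1]],
], squeeze=70)

```text
time: 22.68
tool_pos: [0.4928, -0.136, 0.2126]
tcp_rot: [-0.669, -0.227, 0.67, -0.226]
contact_force: [0.5, -0.0, 0.1]
grip_width: 0.0853
```

play_rows([
  [[0.002, 0.038, 0.011, 0, 0, 5.3, 1], [0.002, 0.038, 0.011, 0, 0, 5.3, 1], [0.002, 0.038, 0.011, 0, 0, 5.3, 1], [0.002, 0.038, 0.011, 0, 0, 5.3, 1], [0.002, 0.038, 0.011, 0, 0, 5.3, 1]],
])

```text
time: 23.3
tool_pos: [0.5029, 0.0537, 0.2676]
tcp_rot: [-0.599, -0.375, 0.601, -0.374]
contact_force: [0.0, -0.3, -0.0]
grip_width: 0.0852
```

play_rows([
  [[0.002, 0.038, 0.011, 0, 0, 5.3, 1], [0.002, 0.038, 0.011, 0, 0, 5.3, 1], [0.002, 0.038, 0.011, 0, 0, 5.3, 1], [0.002, 0.038, 0.011, 0, 0, 5.3, 1], [0, 0, 0, 0, 0, 0, 1]],
])

```text
time: 23.92
tool_pos: [0.5114, 0.2063, 0.3123]
tcp_rot: [-0.52, -0.479, 0.521, -0.478]
contact_force: [-0.3, -1.1, -0.0]
grip_width: 0.0856
```

```bash
cat >> h.py <<'E'
def blocks(c):
    P=depthpts(c); z=P[:,:,2]; hsv=cv2.cvtColor(c['color'],cv2.COLOR_RGB2HSV)
    def it(m,lo):
        n,l,s,_=cv2.connectedComponentsWithStats(m.astype(np.uint8))
        for i in range(1,n):
            if s[i,4]>lo: yield P[l==i]
    for nm,m in(('rib',(z>.046)&(z<.058)),('body',(z>.018)&(z<.058))):
        for q in it(m&(hsv[:,:,1]<70),40):
            (x,y),(w,h),a=cv2.minAreaRect((q[:,:2]*1000).astype(np.float32))
            if w<h: w,h,a=h,w,a+90
            if 0.44<y/1000+.3 and w<75: print(nm,len(q),'c',round(x,1),round(y,1),'med',(np.median(q,0)*1000).round(1),'size',round(w,1),round(h,1),'yaw',round(a%180,1))
E
python3 - <<'E'
from h import *
pose(); c=snap('wrist','w9.png'); blocks(c)
E
```

```text
TCP [0.5114 0.2063 0.3123] yaw -4.8 F [-0.3 -1.1 -0. ] w 0.0856 q6 0.37 t 23.925
rib 570 c 573.7 290.9 med [573.7 291.4  51.1] size 36.2 14.2 yaw 98.0
rib 561 c 464.7 274.7 med [465.2 275.1  51.3] size 35.7 14.4 yaw 97.5
body 1158 c 551.1 375.3 med [543.4 380.6  25.2] size 66.2 26.6 yaw 175.3
body 3661 c 574.2 291.1 med [571.9 291.4  25.5] size 60.9 59.9 yaw 98.3
body 3522 c 464.7 274.7 med [467.2 275.2  25.6] size 60.7 59.9 yaw 6.7
```

View pics/w9.png

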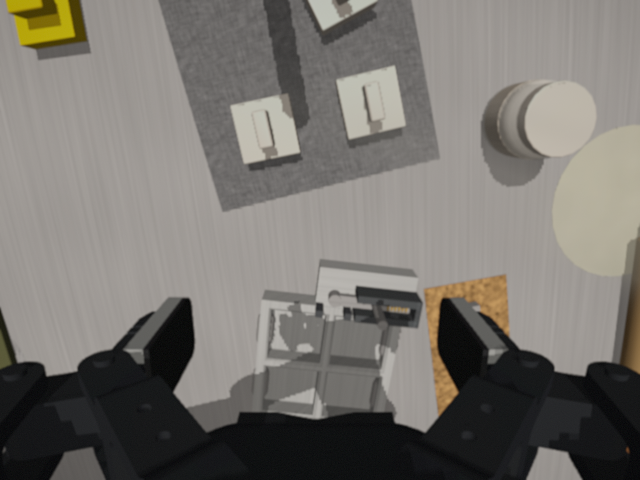

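play_rows([
  [[-0.0093, 0.0137, -0.04, 0, 0, 2.5, 1], [-0.0093, 0.0137, -0.04, 0, 0, 2.5, 1], [-0.0093, 0.0137, -0.04, 0, 0, 2.5, 1], [-0.0093, 0.0137, -0.04, 0, 0, 2.5, 1], [-0.0093, 0.0137, -0.04, 0, 0, 2.3, 1]],
])

```text
time: 24.6
tool_pos: [0.4642, 0.2717, 0.1104]
tcp_rot: [0.467, 0.531, -0.468, 0.53]
contact_force: [0.8, -0.3, -0.1]
grip_width: 0.0855
```

play_rows([
  [[0, 0, 0, 0, 0, 0, 1], [0, 0, 0, 0, 0, 0, 1], [0, 0, 0, 0, 0, 0, 1], [0, 0, 0, 0, 0, 0, 1], [0, 0, 0, 0, 0, 0, 1]],
])

```text
time: 25.22
tool_pos: [0.4658, 0.273, 0.1138]
tcp_rot: [0.468, 0.53, -0.467, 0.531]
contact_force: [0.1, 0.8, 0.8]
grip_width: 0.0855
```

Run:
```python
from h import *
pose(); c=snap('wrist','w10.png'); blocks(c)
for x in(-37,37):
  for y in(-37,37): print(x,y,wld(x,y))
```

```text
TCP [0.4658 0.273  0.1138] yaw 7.2 F [0.1 0.8 0.8] w 0.0855 q6 0.3 t 25.225
rib 1797 c 548.6 397.8 med [547.6 396.7  51. ] size 27.2 15.2 yaw 112.1
rib 1873 c 573.6 291.6 med [572.3 292.6  51. ] size 36.0 14.9 yaw 98.3
rib 1741 c 465.2 274.8 med [465.  276.1  51.2] size 36.1 13.8 yaw 96.8
body 9918 c 548.5 398.7 med [542.2 392.7  25.6] size 61.3 52.8 yaw 22.5
body 10034 c 574.3 291.1 med [567.6 294.8  25.5] size 60.9 60.9 yaw 8.4
body 10178 c 465.1 274.5 med [464.3 278.6  25.5] size 60.5 60.2 yaw 96.5
-37 -37 [460. -34.]
-37 37 [474.4  38.6]
37 -37 [532.6 -48.4]
37 37 [547.   24.2]
```

play_rows([
  [[-0.0005, 0.0017, -0.03, 0, 0, -0.5, 1], [0, 0, -0.03, 0, 0, 0, 1], [0, 0, -0.018, 0, 0, 0, 1], [0, 0, -0.006, 0, 0, 0, 1], [0, 0, 0, 0, 0, 0, -1]],
])

```text
time: 25.9
tool_pos: [0.465, 0.2748, 0.0291]
tcp_rot: [0.47, 0.529, -0.47, 0.529]
contact_force: [0.0, 0.0, -0.8]
grip_width: 0.0699
```

play_rows([
  [[0, 0, 0, 0, 0, 0, -1], [0, 0, 0, 0, 0, 0, -1], [0, 0, 0, 0, 0, 0, -1], [0, 0, 0, 0, 0, 0, -1], [0, 0, 0, 0, 0, 0, -1]],
])

```text
time: 26.52
tool_pos: [0.4653, 0.275, 0.0296]
tcp_rot: [0.47, 0.528, -0.469, 0.529]
contact_force: [0.7, 1.0, 3.8]
grip_width: 0.0127
```

play_rows([
  [[0, 0, 0.02, 0, 0, 0, -1], [0, 0, 0.03, 0, 0, 0, -1], [0, 0, 0.04, 0, 0, 0, -1], [0, 0, 0.02, 0, 0, 0, -1], [0, 0, 0, 0, 0, 0, -1]],
])

```text
time: 27.15
tool_pos: [0.4654, 0.275, 0.14]
tcp_rot: [0.47, 0.528, -0.469, 0.529]
contact_force: [-0.8, -0.6, -1.1]
grip_width: 0.0127
```

play_rows([
  [[-0.0005, -0.0309, 0, 0, 0, -1.8, -1], [-0.0005, -0.0309, 0, 0, 0, -1.8, -1], [-0.0005, -0.0309, 0, 0, 0, -1.8, -1], [-0.0005, -0.0309, 0, 0, 0, -1.8, -1], [-0.0005, -0.0309, 0, 0, 0, -1.8, -1]],
])

```text
time: 27.78
tool_pos: [0.4606, 0.119, 0.1362]
tcp_rot: [-0.509, -0.491, 0.511, -0.489]
contact_force: [1.2, 0.3, -0.3]
grip_width: 0.0127
```

play_rows([
  [[-0.0005, -0.0309, 0, 0, 0, -1.8, -1], [-0.0005, -0.0309, 0, 0, 0, -1.8, -1], [-0.0005, -0.0309, 0, 0, 0, -1.8, -1], [-0.0005, -0.0309, 0, 0, 0, -1.8, -1], [-0.0005, -0.0309, 0, 0, 0, -1.8, -1]],
])

```text
time: 28.4
tool_pos: [0.4581, -0.0351, 0.1362]
tcp_rot: [-0.546, -0.449, 0.548, -0.447]
contact_force: [0.0, -0.8, -1.0]
grip_width: 0.0124
```

play_rows([
  [[0, 0, -0.03, 0, 0, 0, -1], [0, 0, -0.03, 0, 0, 0, -1], [0, 0, -0.01, 0, 0, 0, -1], [0, 0, 0, 0, 0, 0, -1], [0, 0, 0, 0, 0, 0, -1]],
])

```text
time: 29.02
tool_pos: [0.4604, -0.0343, 0.0697]
tcp_rot: [0.547, 0.448, -0.546, 0.449]
contact_force: [-0.1, 1.2, 0.0]
grip_width: 0.0124
```

Run:
```python
from h import *
s=pose(); print(loc(s['tool_pos'])); c=snap('wrist','w11.png')
P=depthpts(c).reshape(-1,3); L=loc(P); 
k=(L[:,2]>60)&(L[:,2]<72)&(abs(L[:,0]+37)<45)&(abs(L[:,1]+37)<45); print('block shoulders',k.sum(),np.percentile(L[k],[1,50,99],axis=0))
```

```text
TCP [ 0.4604 -0.0343  0.0697] yaw -11.2 F [-0.1  1.2  0. ] w 0.0124 q6 0.0 t 29.025
[[-36.5 -37.2  69.7]]
block shoulders 10684 [[-66.1   -47.417  61.2  ]
 [-36.4   -19.4    65.4  ]
 [ -7.     -7.5    68.7  ]]
```

View pics/w11.png

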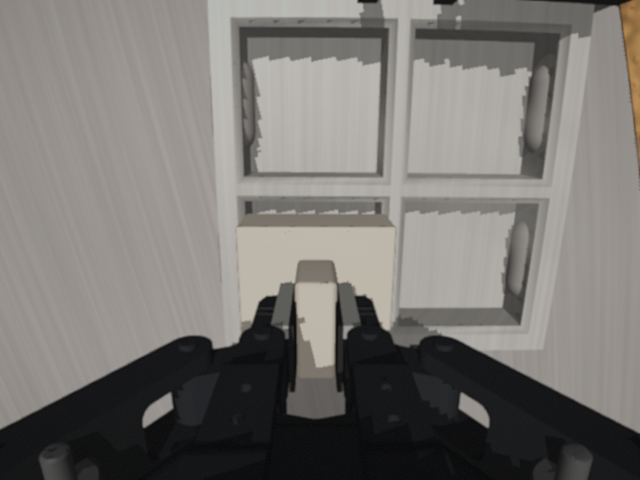

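play_rows([
  [[-0.0005, 0, -0.008, 0, 0, 0, -1], [0, 0, -0.005, 0, 0, 0, -1], [0, 0, -0.005, 0, 0, 0, -1], [0, 0, -0.004, 0, 0, 0, -1], [0, 0, 0, 0, 0, 0, -1]],
], squeeze=90)

```text
time: 29.7
tool_pos: [0.4602, -0.0344, 0.0471]
tcp_rot: [0.547, 0.448, -0.546, 0.449]
contact_force: [4.4, 1.7, -1.0]
grip_width: 0.012
```

play_rows([
  [[0, 0, -0.002, 0, 0, 0, -1], [0, 0, -0.002, 0, 0, 0, -1], [0, 0, -0.002, 0, 0, 0, -1], [0, 0, 0, 0, 0, 0, -1], [0, 0, 0, 0, 0, 0, -1]],
])

```text
time: 30.32
tool_pos: [0.4595, -0.0343, 0.0408]
tcp_rot: [0.547, 0.448, -0.546, 0.449]
contact_force: [4.8, 2.1, -0.5]
grip_width: 0.012
```

play_rows([
  [[0, 0, -0.002, 0, 0, 0, -1], [0, 0, -0.002, 0, 0, 0, -1], [0, 0, -0.002, 0, 0, 0, -1], [0, 0, -0.001, 0, 0, 0, -1], [0, 0, 0, 0, 0, 0, -1]],
])

```text
time: 30.95
tool_pos: [0.4594, -0.0342, 0.0347]
tcp_rot: [-0.546, -0.449, 0.547, -0.448]
contact_force: [1.5, 3.2, 8.8]
grip_width: 0.012
```

Run:
```python
from h import *
s=pose(); print(loc(s['tool_pos'])); c=snap('wrist')
P=depthpts(c).reshape(-1,3); L=loc(P); 
k=(L[:,2]>20)&(L[:,2]<50)&(abs(L[:,0]+37)<26)&(abs(L[:,1]+17)<6); print('block shoulders',k.sum(),np.percentile(L[k],[1,50,99],axis=0))
k=(L[:,2]>20)&(L[:,2]<50)&(abs(L[:,0]+37)<40)&(abs(L[:,1])<3); print('frame web',np.median(L[k],0))
```

```text
TCP [ 0.4594 -0.0342  0.0347] yaw -11.2 F [1.5 3.2 8.8] w 0.012 q6 0.0 t 30.95
[[-37.6 -37.3  34.7]]
block shoulders 4551 [[-62.3 -22.8  29. ]
 [-37.1 -17.5  30.5]
 [-11.6 -11.2  49.1]]
frame web [-36.7   0.1  30.3]
```

play_rows([
  [[0, 0, -0.001, 0, 0, 0, -1], [0, 0, -0.001, 0, 0, 0, -1], [0, 0, -0.001, 0, 0, 0, -1], [0, 0, 0, 0, 0, 0, -1], [0, 0, 0, 0, 0, 0, -1]],
])

```text
time: 31.62
tool_pos: [0.4595, -0.0342, 0.0346]
tcp_rot: [-0.546, -0.45, 0.547, -0.448]
contact_force: [-11.8, 5.8, 31.8]
grip_width: 0.0121
```

play_rows([
  [[0, 0, 0.003, 0, 0, 0, -1], [0, 0, 0, 0, 0, 0, 0.2], [0, 0, 0, 0, 0, 0, 0.2], [0, 0, 0, 0, 0, 0, 0.2], [0, 0, 0.02, 0, 0, 0, 0.2]],
])

```text
time: 32.25
tool_pos: [0.4568, -0.0341, 0.0517]
tcp_rot: [-0.545, -0.45, 0.548, -0.447]
contact_force: [0.3, -0.3, 0.0]
grip_width: 0.0516
```

play_rows([
  [[0, 0, 0.04, 0, 0, 0, 0.2], [0, 0, 0.05, 0, 0, 0, 1], [0.01, 0.03, 0, 0, 0, 1.9, 1], [0.01, 0.03, 0, 0, 0, 1.9, 1], [0.012, 0.034, 0, 0, 0, 1.9, 1]],
])

```text
time: 32.88
tool_pos: [0.491, 0.0602, 0.1434]
tcp_rot: [-0.523, -0.475, 0.524, -0.475]
contact_force: [-0.3, -0.6, -1.0]
grip_width: 0.0855
```

play_rows([
  [[0.012, 0.034, 0, 0, 0, 2, 1], [0.014, 0.04, 0, 0, 0, 2, 1], [0.014, 0.04, 0, 0, 0, 2, 1], [0.014, 0.04, 0, 0, 0, 2, 1], [0.014, 0.04, 0, 0, 0, 2, 1]],
])

```text
time: 33.5
tool_pos: [0.5591, 0.2547, 0.1429]
tcp_rot: [0.479, 0.52, -0.48, 0.519]
contact_force: [0.7, 0.5, 0.1]
grip_width: 0.0852
```

play_rows([
  [[0.014, 0.037, -0.03, 0, 0, 2, 1], [0, 0, 0, 0, 0, 1.7, 1], [0, 0, 0, 0, 0, 0, 1], [0, 0, 0, 0, 0, 0, 1], [0, 0, 0, 0, 0, 0, 1]],
])

```text
time: 34.12
tool_pos: [0.5736, 0.29, 0.115]
tcp_rot: [0.464, 0.534, -0.463, 0.534]
contact_force: [-1.1, -0.1, -0.0]
grip_width: 0.085
```

Run:
```python
from h import *
pose(); c=snap('wrist','w12.png'); blocks(c)
c=snap('top','t12.png'); P=depthpts(c).reshape(-1,3); L=loc(P)
k=(abs(L[:,0]+37)<24)&((abs(L[:,1]+57)<5)|(abs(L[:,1]+15)<5)); print('shoulder A',k.sum(),np.median(L[k],0)); k=(abs(L[:,0]+37)<24)&(abs(L[:,1])<3);print('web',np.median(L[k],0))
k=(abs(L[:,0]+37)<24)&(abs(L[:,1]+37)<24)&(L[:,2]>46);print('rib',np.median(L[k],0))
```

```text
TCP [0.5736 0.29   0.115 ] yaw 8.1 F [-1.1 -0.1 -0. ] w 0.085 q6 0.24 t 34.125
rib 1814 c 548.6 398.6 med [549.  397.6  51.2] size 28.4 14.2 yaw 112.7
rib 1708 c 574.2 291.5 med [574.2 292.7  51.2] size 36.0 13.9 yaw 98.4
rib 1714 c 714.4 283.2 med [702.  285.1  52.1] size 69.2 23.8 yaw 41.9
body 10410 c 548.3 399.0 med [549.  394.8  25.6] size 60.3 53.6 yaw 22.3
body 10051 c 574.4 291.4 med [573.4 295.3  25.5] size 60.3 60.2 yaw 98.5
body 4568 c 714.1 283.1 med [701.4 284.8  41.3] size 69.8 24.1 yaw 41.9
shoulder A 166 [-37.   -19.35  30.05]
web [-35.9   0.1  28.7]
rib [-38.8 -37.   54.8]
```

play_rows([
  [[0.0007, 0.0014, -0.03, 0, 0, 0.3, 1], [0, 0, -0.03, 0, 0, 0, 1], [0, 0, -0.02, 0, 0, 0, 1], [0, 0, -0.006, 0, 0, 0, 1], [0, 0, 0, 0, 0, 0, -1]],
], squeeze=80)

```text
time: 34.85
tool_pos: [0.5742, 0.2921, 0.0281]
tcp_rot: [0.462, 0.535, -0.462, 0.536]
contact_force: [-1.3, -0.0, -0.3]
grip_width: 0.0698
```

play_rows([
  [[0, 0, 0, 0, 0, 0, -1], [0, 0, 0, 0, 0, 0, -1], [0, 0, 0, 0, 0, 0, -1], [0, 0, 0, 0, 0, 0, -1], [0, 0, 0, 0, 0, 0, -1]],
])

```text
time: 35.48
tool_pos: [0.5746, 0.2924, 0.0288]
tcp_rot: [0.462, 0.535, -0.461, 0.536]
contact_force: [0.2, 1.1, 4.0]
grip_width: 0.0124
```

play_rows([
  [[0, 0, 0.02, 0, 0, 0, -1], [0, 0, 0.03, 0, 0, 0, -1], [0, 0, 0.05, 0, 0, 0, -1], [0, 0, 0.03, 0, 0, 0, -1], [0, 0, 0, 0, 0, 0, -1]],
])

```text
time: 36.1
tool_pos: [0.5756, 0.2928, 0.1621]
tcp_rot: [0.464, 0.534, -0.46, 0.537]
contact_force: [-0.1, -0.1, -1.1]
grip_width: 0.0121
```

play_rows([
  [[-0.0042, -0.034, 0, 0, 0, -2, -1], [-0.0042, -0.034, 0, 0, 0, -2, -1], [-0.0042, -0.034, 0, 0, 0, -2, -1], [-0.0042, -0.034, 0, 0, 0, -2, -1], [-0.0042, -0.034, 0, 0, 0, -2, -1]],
])

```text
time: 36.72
tool_pos: [0.5511, 0.1208, 0.1553]
tcp_rot: [-0.506, -0.494, 0.508, -0.492]
contact_force: [0.1, 0.4, -1.6]
grip_width: 0.0119
```

play_rows([
  [[-0.0042, -0.034, 0, 0, 0, -2, -1], [-0.0042, -0.034, 0, 0, 0, -2, -1], [-0.0042, -0.034, 0, 0, 0, -2, -1], [-0.0042, -0.034, 0, 0, 0, -2, -1], [-0.0039, -0.034, 0, 0, 0, -1.6, -1]],
])

```text
time: 37.35
tool_pos: [0.5304, -0.0487, 0.1553]
tcp_rot: [-0.545, -0.45, 0.547, -0.448]
contact_force: [0.7, 0.7, -0.8]
grip_width: 0.0123
```

play_rows([
  [[0, 0, -0.04, 0, 0, 0, -1], [0, 0, -0.03, 0, 0, 0, -1], [0, 0, -0.018, 0, 0, 0, -1], [0, 0, 0, 0, 0, 0, -1], [0, 0, 0, 0, 0, 0, -1]],
])

```text
time: 37.98
tool_pos: [0.5329, -0.0479, 0.0707]
tcp_rot: [0.546, 0.449, -0.546, 0.45]
contact_force: [0.4, 0.0, -2.3]
grip_width: 0.0123
```

```bash
cat >> h.py <<'E'
def held(px,py):
    s=pose(); print(loc(s['tool_pos'])); c=snap('wrist','held.png'); P=depthpts(c).reshape(-1,3); L=loc(P); zt=s['tool_pos'][2]*1000-3.5
    k=(abs(L[:,2]-zt)<3)&(abs(L[:,0]-px)<45)&(abs(L[:,1]-py)<45); q=L[k]; print('block top',k.sum(),np.percentile(q,[1,50,99],axis=0)); print(cv2.minAreaRect(q[:,:2].astype(np.float32)))
E
python3 -c "
from h import *
held(37,-37)"
```

```text
TCP [ 0.5329 -0.0479  0.0707] yaw -11.1 F [ 0.4  0.  -2.3] w 0.0123 q6 0.0 t 37.975
[[ 37.2 -36.5  70.7]]
block top 10189 [[  7.6 -46.7  65.3]
 [ 36.9 -19.2  67.3]
 [ 66.7  -7.5  68.8]]
((37.107269287109375, -28.677194595336914), (60.4537467956543, 43.04433059692383), 0.1913047879934311)
```

play_rows([
  [[0, 0, -0.008, 0, 0, 0, -1], [0, 0, -0.006, 0, 0, 0, -1], [0, 0, -0.005, 0, 0, 0, -1], [0, 0, -0.004, 0, 0, 0, -1], [0, 0, 0, 0, 0, 0, -1]],
], squeeze=90)

```text
time: 38.65
tool_pos: [0.5314, -0.0478, 0.0463]
tcp_rot: [-0.546, -0.45, 0.547, -0.449]
contact_force: [-2.8, 0.7, -0.2]
grip_width: 0.0121
```

play_rows([
  [[0, 0, -0.003, 0, 0, 0, -1], [0, 0, -0.003, 0, 0, 0, -1], [0, 0, -0.003, 0, 0, 0, -1], [0, 0, -0.002, 0, 0, 0, -1], [0, 0, 0, 0, 0, 0, -1]],
])

```text
time: 39.28
tool_pos: [0.5316, -0.0478, 0.0351]
tcp_rot: [-0.546, -0.45, 0.546, -0.449]
contact_force: [-2.2, 0.1, -1.4]
grip_width: 0.0124
```

play_rows([
  [[0, 0, -0.001, 0, 0, 0, -1], [0, 0, -0.001, 0, 0, 0, -1], [0, 0, -0.001, 0, 0, 0, -1], [0, 0, 0, 0, 0, 0, -1], [0, 0, 0, 0, 0, 0, -1]],
])

```text
time: 39.9
tool_pos: [0.5324, -0.048, 0.0338]
tcp_rot: [-0.546, -0.449, 0.546, -0.449]
contact_force: [-7.0, 1.0, 6.2]
grip_width: 0.012
```

play_rows([
  [[0, 0, -0.001, 0, 0, 0, -1], [0, 0, -0.001, 0, 0, 0, -1], [0, 0, 0, 0, 0, 0, -1], [0, 0, 0, 0, 0, 0, -1], [0, 0, 0, 0, 0, 0, -1]],
])

```text
time: 40.52
tool_pos: [0.5324, -0.048, 0.0338]
tcp_rot: [-0.546, -0.45, 0.546, -0.449]
contact_force: [-13.3, 2.0, 19.3]
grip_width: 0.0124
```

play_rows([
  [[0, 0, 0.002, 0, 0, 0, -1], [0, 0, 0, 0, 0, 0, 0.2], [0, 0, 0, 0, 0, 0, 0.2], [0, 0, 0, 0, 0, 0, 0.2], [0, 0, 0.02, 0, 0, 0, 0.2]],
])

```text
time: 41.15
tool_pos: [0.531, -0.0477, 0.0513]
tcp_rot: [-0.545, -0.45, 0.547, -0.448]
contact_force: [-0.0, 0.2, 0.4]
grip_width: 0.051
```

play_rows([
  [[0, 0, 0.05, 0, 0, 0, 0.2], [0, 0, 0.05, 0, 0, 0, 1], [0.001, 0.03, 0, 0, 0, 2.8, 1], [0.001, 0.035, 0, 0, 0, 2.8, 1], [0.001, 0.035, 0, 0, 0, 2.8, 1]],
])

```text
time: 41.78
tool_pos: [0.5356, 0.0529, 0.1532]
tcp_rot: [0.512, 0.488, -0.511, 0.489]
contact_force: [1.0, 0.8, 0.1]
grip_width: 0.0856
```

play_rows([
  [[0.001, 0.04, 0, 0, 0, 2.8, 1], [0.001, 0.04, 0, 0, 0, 2.8, 1], [0.001, 0.04, 0, 0, 0, 2.8, 1], [0.001, 0.04, 0, 0, 0, 2.8, 1], [0.001, 0.04, 0, 0, 0, 2.8, 1]],
])

```text
time: 42.4
tool_pos: [0.5404, 0.2535, 0.1529]
tcp_rot: [0.448, 0.547, -0.448, 0.547]
contact_force: [-0.4, 0.8, -0.7]
grip_width: 0.0855
```

play_rows([
  [[0.002, 0.04, 0, 0, 0, 2.8, 1], [0.002, 0.04, -0.02, 0, 0, 2.8, 1], [0.002, 0.04, -0.02, 0, 0, 3, 1], [0, 0.02, 0, 0, 0, 3, 1], [0, 0, 0, 0, 0, 0, 1]],
])

```text
time: 43.02
tool_pos: [0.5464, 0.393, 0.1133]
tcp_rot: [0.391, 0.589, -0.39, 0.59]
contact_force: [0.6, 0.3, 0.7]
grip_width: 0.0853
```

Run:
```python
from h import *
pose(); c=snap('wrist','w13.png'); blocks(c)
c=snap('top','t13.png'); P=depthpts(c).reshape(-1,3); L=loc(P)
for x in(-37,37):
  k=(abs(L[:,0]-x)<24)&((abs(L[:,1]+57)<5)|(abs(L[:,1]+15)<5)); print('shoulder',x,k.sum(),np.median(L[k],0)); k=(abs(L[:,0]-x)<24)&(abs(L[:,1])<3);print('web',np.median(L[k],0))
```

```text
TCP [0.5464 0.393  0.1133] yaw 23.0 F [0.6 0.3 0.7] w 0.0853 q6 0.14 t 43.025
rib 1772 c 547.2 402.6 med [546.7 403.6  51.2] size 35.7 13.8 yaw 112.8
body 10384 c 547.1 402.5 med [545.  405.7  25.5] size 60.3 60.1 yaw 22.7
shoulder -37 164 [-37.15 -19.5   30.1 ]
web [-37.4  -0.1  29.4]
shoulder 37 164 [ 36.1 -19.4  29.9]
web [36.8  0.  29.9]
```

play_rows([
  [[0.0007, 0.0095, -0.03, 0, 0, -0.3, 1], [0, 0, -0.03, 0, 0, 0, 1], [0, 0, -0.018, 0, 0, 0, 1], [0, 0, -0.006, 0, 0, 0, 1], [0, 0, 0, 0, 0, 0, -1]],
], squeeze=80)

```text
time: 43.75
tool_pos: [0.5474, 0.4013, 0.0294]
tcp_rot: [0.393, 0.588, -0.392, 0.588]
contact_force: [-0.6, 0.3, 0.1]
grip_width: 0.0698
```

play_rows([
  [[0, 0, 0, 0, 0, 0, -1], [0, 0, 0, 0, 0, 0, -1], [0, 0, 0, 0, 0, 0, -1], [0, 0, 0, 0, 0, 0, -1], [0, 0, 0, 0, 0, 0, -1]],
])

```text
time: 44.38
tool_pos: [0.5475, 0.402, 0.0297]
tcp_rot: [0.393, 0.588, -0.392, 0.588]
contact_force: [0.3, 1.1, 3.1]
grip_width: 0.0122
```

play_rows([
  [[0, 0, 0.02, 0, 0, 0, -1], [0, 0, 0.03, 0, 0, 0, -1], [0, 0, 0.05, 0, 0, 0, -1], [0, 0, 0.03, 0, 0, 0, -1], [0, 0, 0, 0, 0, 0, -1]],
])

```text
time: 45.0
tool_pos: [0.5485, 0.4026, 0.1633]
tcp_rot: [0.395, 0.587, -0.39, 0.589]
contact_force: [-0.3, 0.1, -1.0]
grip_width: 0.0123
```

play_rows([
  [[-0.0073, -0.0364, 0, 0, 0, -3.4, -1], [-0.0073, -0.0364, 0, 0, 0, -3.4, -1], [-0.0073, -0.0364, 0, 0, 0, -3.4, -1], [-0.0073, -0.0364, 0, 0, 0, -3.4, -1], [-0.0073, -0.0364, 0, 0, 0, -3.4, -1]],
])

```text
time: 45.62
tool_pos: [0.5086, 0.2179, 0.1563]
tcp_rot: [0.474, 0.524, -0.477, 0.523]
contact_force: [-0.6, 0.4, -0.4]
grip_width: 0.0124
```

play_rows([
  [[-0.0073, -0.0364, 0, 0, 0, -3.4, -1], [-0.0073, -0.0364, 0, 0, 0, -3.4, -1], [-0.0073, -0.0364, 0, 0, 0, -3.4, -1], [-0.0073, -0.0364, 0, 0, 0, -3.4, -1], [-0.0073, -0.0364, 0, 0, 0, -3.3, -1]],
])

```text
time: 46.25
tool_pos: [0.472, 0.0365, 0.1565]
tcp_rot: [-0.546, -0.449, 0.548, -0.447]
contact_force: [1.0, 0.3, -0.8]
grip_width: 0.0122
```

play_rows([
  [[0, 0, -0.04, 0, 0, 0, -1], [0, 0, -0.03, 0, 0, 0, -1], [0, 0, -0.014, 0, 0, 0, -1], [0, 0, 0, 0, 0, 0, -1], [0, 0, 0, 0, 0, 0, -1]],
])

```text
time: 46.88
tool_pos: [0.4747, 0.0377, 0.0758]
tcp_rot: [0.547, 0.448, -0.546, 0.449]
contact_force: [-0.5, -0.4, -1.1]
grip_width: 0.0127
```

```bash
python3 -c "
from h import *
held(-37,37)"
```

```text
TCP [0.4747 0.0377 0.0758] yaw -11.3 F [-0.5 -0.4 -1.1] w 0.0127 q6 0.16 t 46.875
[[-36.5  36.2  75.8]]
block top 10536 [[-66.1    25.8    69.9  ]
 [-36.4    54.3    71.5  ]
 [ -7.     66.465  73.1  ]]
((-36.499996185302734, 44.399993896484375), (44.99999237060547, 60.39999008178711), 90.0)
```

play_rows([
  [[-0.0005, 0.0005, -0.012, 0, 0, 0, -1], [0, 0, -0.007, 0, 0, 0, -1], [0, 0, -0.005, 0, 0, 0, -1], [0, 0, -0.004, 0, 0, 0, -1], [0, 0, 0, 0, 0, 0, -1]],
], squeeze=90)

```text
time: 47.55
tool_pos: [0.4743, 0.038, 0.0472]
tcp_rot: [0.548, 0.448, -0.546, 0.449]
contact_force: [1.9, -0.6, 0.2]
grip_width: 0.012
```

play_rows([
  [[0, 0, -0.003, 0, 0, 0, -1], [0, 0, -0.003, 0, 0, 0, -1], [0, 0, -0.003, 0, 0, 0, -1], [0, 0, -0.003, 0, 0, 0, -1], [0, 0, 0, 0, 0, 0, -1]],
])

```text
time: 48.18
tool_pos: [0.4736, 0.038, 0.0347]
tcp_rot: [0.547, 0.448, -0.547, 0.448]
contact_force: [4.5, -0.4, 0.8]
grip_width: 0.0119
```

play_rows([
  [[0, 0, -0.001, 0, 0, 0, -1], [0, 0, -0.001, 0, 0, 0, -1], [0, 0, -0.001, 0, 0, 0, -1], [0, 0, 0, 0, 0, 0, -1], [0, 0, 0, 0, 0, 0, -1]],
])

```text
time: 48.8
tool_pos: [0.4738, 0.038, 0.0346]
tcp_rot: [-0.546, -0.448, 0.547, -0.448]
contact_force: [-6.2, -0.8, 20.9]
grip_width: 0.0121
```

play_rows([
  [[0, 0, 0.002, 0, 0, 0, -1], [0, 0, 0, 0, 0, 0, 0.2], [0, 0, 0, 0, 0, 0, 0.2], [0, 0, 0, 0, 0, 0, 0.2], [0, 0, 0.02, 0, 0, 0, 0.2]],
])

```text
time: 49.42
tool_pos: [0.471, 0.0382, 0.0517]
tcp_rot: [-0.545, -0.45, 0.548, -0.447]
contact_force: [-0.4, -0.4, 0.7]
grip_width: 0.0512
```

play_rows([
  [[0, 0, 0.05, 0, 0, 0, 0.2], [0, 0, 0.05, 0, 0, 0, 0.2], [0, 0, 0.05, 0, 0, 0, 0.2], [0, -0.05, 0.03, 0, 0, 0, 0.2], [0, -0.05, 0, 0, 0, 0, 0.2]],
])

```text
time: 50.05
tool_pos: [0.4748, -0.0629, 0.2374]
tcp_rot: [0.548, 0.447, -0.545, 0.45]
contact_force: [0.6, 0.0, 0.8]
grip_width: 0.0513
```

play_rows([
  [[0, -0.05, 0, 0, 0, 0, 0.2], [0, -0.05, 0, 0, 0, 0, 0.2], [0, 0, 0, 0, 0, 0, 0.2], [0, 0, 0, 0, 0, 0, 0.2], [0, 0, 0, 0, 0, 0, 0.2]],
])

```text
time: 50.68
tool_pos: [0.4733, -0.1608, 0.2335]
tcp_rot: [-0.547, -0.449, 0.547, -0.448]
contact_force: [-0.9, 0.0, -0.2]
grip_width: 0.0512
```

Run:
```python
from h import *
pose(); 
for n in('wrist','top'):
  c=snap(n,n+'_end.png'); P=depthpts(c).reshape(-1,3); L=loc(P)
  for x,y in((-37,-37),(37,-37),(-37,37)):
    k=(abs(L[:,0]-x)<24)&((abs(L[:,1]-y-22)<3)|(abs(L[:,1]-y+22)<3))&(L[:,2]>0)&(L[:,2]<60); print(n,x,y,'shoulder',k.sum(),np.median(L[k],0) if k.sum() else '')
  k=(abs(L[:,0]+37)<24)&(abs(L[:,1])<3)&(L[:,2]<60);print('web',np.median(L[k],0))
```

```text
TCP [ 0.4733 -0.1608  0.2335] yaw -11.2 F [-0.9  0.  -0.2] w 0.0512 q6 -0.24 t 50.675
wrist -37 -37 shoulder 875 [-36.2 -56.5  30.4]
wrist 37 -37 shoulder 877 [ 37.  -56.4  30.4]
wrist -37 37 shoulder 0 
web [-36.5  -0.1  30.3]
top -37 -37 shoulder 98 [-37.5  -17.8   29.65]
top 37 -37 shoulder 97 [ 36.7 -17.7  29.2]
top -37 37 shoulder 100 [-36.8  37.   29.9]
web [-36.1   0.1  29.3]
```

View pics/wrist_end.png

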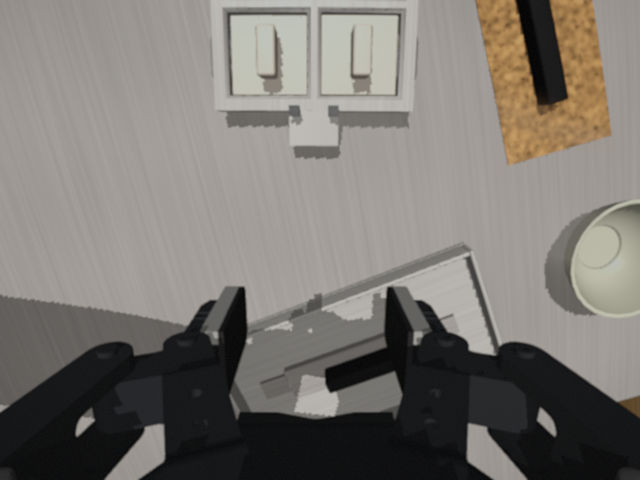

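View pics/top_end.png

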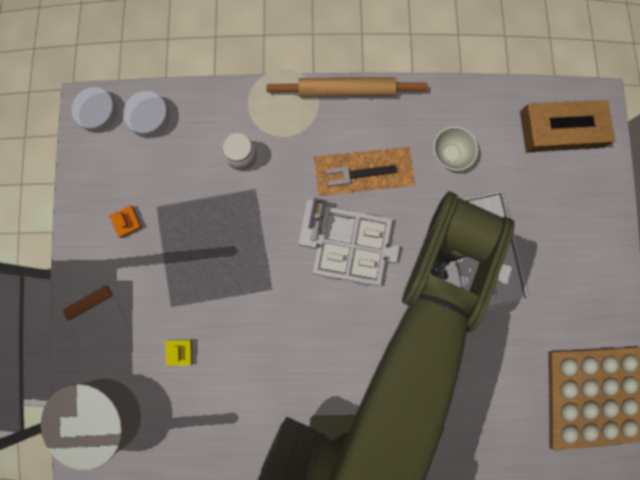

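The final pictures show the three blocks flush in the frame (top view: 335,260; 368,265; 373,235). The mat is empty, the fork is on its cork mat (360,173), the keeper is in the pan, and the jar and bowl have not moved.

```bash
python3 -c "
from rig import close_job
print(close_job())"
```

```text
the job is handed in; nothing more can be done
None
```

The job is done and handed in at about 51 s of the 210 s allowed; no verdict was reported.

- **Latch and keeper:** I pushed the stub with the fork's gap until the push force read about 8 N, and the keeper's latch end came up 15 mm. I laid the fork back flat on its cork mat, then set the keeper in the pan. It lies level there, within about 1 mm of the centre.
- **Blocks:** There were three white blocks on the mat. I pressed each into a pocket of its own until the downward force reached 19–32 N with no further travel. The fourth pocket, the one next to the stub, is empty.
- **Last checks:** Seen from above, all three blocks' shoulders are at 29–30 mm, level with the frame top at 29–30 mm. The close wrist view confirmed this to a fraction of a millimetre for two of the blocks, but the third was outside its picture. The mat is empty, and the jar, bowl and the orange and yellow look-alikes are where they started.

No check failed or disagreed. I saw no sign of the grip slackening, and no block was knocked out of place.

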